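# Load the slumping moulds with the green glass blanks

### The job

Load the moulds on the kiln shelf for the green slumping firing: lay each of the four green glass blanks on the clay mould of its own outline and size, centred and turned to match, so that it lies flat on the rim all the way round and covers the hollow. Set the glass down, do not drop it, and do not shove the moulds out of their places. The amber glass needs a different temperature, so leave both amber blanks where they lie.

Things in the scene. Friction and masses are not known exactly. Their poses are not given: they have to be found in the camera images.
- green_large_round: Fused blank of GREEN glass with three darker threads in its face: a round disc 68 mm across, 8 mm thick, flat, edges slightly rounded, lying flat and loose on the table. Origin at the centre of its underside, z up. 24 to 110 g. Carry it over the fixed grey drawer cabinet (132 mm high, between left-hand blanks and moulds) and clear of the kiln at the right (0.36 m high).
- green_small_round: Fused blank of GREEN glass with three darker threads in its face: a round disc 44 mm across, 8 mm thick, flat, edges slightly rounded, lying flat and loose on the table. Origin at the centre of its underside, z up. 24 to 110 g. Carry it over the fixed grey drawer cabinet (132 mm high, between left-hand blanks and moulds) and clear of the kiln at the right (0.36 m high).
- green_square: Fused blank of GREEN glass with three darker threads in its face: a square 60 x 60 mm, 8 mm thick, flat, edges slightly rounded, lying flat and loose on the table. Origin at the centre of its underside, z up. 24 to 110 g. Carry it over the fixed grey drawer cabinet (132 mm high, between left-hand blanks and moulds) and clear of the kiln at the right (0.36 m high).
- green_oblong: Fused blank of GREEN glass with three darker threads in its face: an oblong 96 mm (its x axis) x 46 mm (its y axis), 8 mm thick, flat, edges slightly rounded, lying flat and loose on the table. Origin at the centre of its underside, z up. 24 to 110 g. Carry it over the fixed grey drawer cabinet (132 mm high, between left-hand blanks and moulds) and clear of the kiln at the right (0.36 m high).
- amber_large_round: Fused blank of AMBER (orange-brown) glass, a round disc 68 mm across, 8 mm thick, loose on the table. Not for this firing. Origin at the centre of its underside.
- amber_square: Fused blank of AMBER (orange-brown) glass, 60 x 60 mm, 8 mm thick, loose on the table. Not for this firing. Origin at the centre of its underside.
- mould_large_round: Tan clay slumping mould with a pale hollow and a flat rim: round, 74 mm across outside, hollow 50 mm across, 30 mm high. It stands loose on the pale square kiln shelf (a 14 mm slab on the table), rim 44 mm above the table. Origin at the centre of its underside, z up; the rim is at z = 30 mm of this frame. It weighs 110 to 220 g and is easily pushed.
- mould_small_round: Tan clay slumping mould with a pale hollow and a flat rim: round, 50 mm across outside, hollow 26 mm across, 30 mm high. It stands loose on the pale square kiln shelf (a 14 mm slab on the table), rim 44 mm above the table. Origin at the centre of its underside, z up; the rim is at z = 30 mm of this frame. It weighs 110 to 220 g and is easily pushed.
- mould_square: Tan clay slumping mould with a pale hollow and a flat rim: square, 66 x 66 mm outside, hollow 40 x 40 mm, 30 mm high. It stands loose on the pale square kiln shelf (a 14 mm slab on the table), rim 44 mm above the table. Origin at the centre of its underside, z up; the rim is at z = 30 mm of this frame. It weighs 110 to 220 g and is easily pushed.
- mould_oblong: Tan clay slumping mould with a pale hollow and a flat rim: oblong, 102 mm (its x axis) x 52 mm (its y axis) outside, hollow 78 x 28 mm, 30 mm high. It stands loose on the pale square kiln shelf (a 14 mm slab on the table), rim 44 mm above the table. Origin at the centre of its underside, z up; the rim is at z = 30 mm of this frame. It weighs 110 to 220 g and is easily pushed.
Not all that is in view belongs to the job. Leave any pink look-alike of the green_large_round alone.

How it is judged:
By the outcome, as a careful person would: the job done as asked, in the order asked, and still so for the second after the job is handed in, with the robot touching nothing.
It also fails if it takes over 112 s, if anything falls off the work surface, if the arm or the gripper's body presses on something with over 40 N, if the wrist force passes 120 N, or if a joint passes its speed limit or range.

### The arm

A 6-joint arm with a two-finger parallel gripper is mounted at the origin on a cart in front of the work surface, level with it; the furniture and walls round the work are solid. World frame = base frame: x ahead of the robot, y to its left, z up, the work surface at z = 0. Lengths are in mm, angles in rad, forces in N, time in s.
With the tool pointing down it reaches from about 300 to 775 mm from the base axis. Payload 14.6 kg.
Tool frame: the origin (TCP) lies midway between the tips of the shut fingers; the grasp point (between the pads) lies ctrl.grasp_offset behind it (ctrl.grasp_offset is the distance from the TCP to the grasp point, in mm); z points along the fingers, y is the line along which they close (so a half turn about z gives the same grasp; the last joint's range is limited). The gripper opens to 85 mm and grips with 20 to 120 N. Pads are 22 mm wide; open, the fingers measure 114 mm over their backs; the gripper's body (76 mm by 85 mm) begins 54 mm behind the grasp point. The pads swing forward as they close: fully open they stand 13 mm farther back than shut.
Start: joints at [-0.067, 0.3, 1.521, -0, 1.321, -0.067], TCP at [549.99, -0.002, 231.281] pointing down, gripper open.
Joint ranges: [-3.03, 3.03], [-0.79, 2.21], [0.23, 2.52], [-1.04, 4.18], [0, 3.07], [-2.55, 2.55]. Speed limits (rad/s): [2.22, 2.22, 2.57, 3.14, 3.14, 3.14].

### API

Orientations are given as a rotation vector (axis times angle).
In Python, from rig import ctrl gives the robot as it stands. The module is installed in compiled form; this text tells all that it offers.
- The arm moves only by the tool servo_tool, never from a script. Its argument "targets" is a list of rows, each an object with "slide": the shift along the world's x, y, z in mm, a list of three; "rot": the turn, a rotation vector about the world's x, y, z in rad, a list of three; "jaw": the closure, from 0 (fully open) to 1 (shut). A call has exactly 10 rows; each row shifts and turns the commanded pose from where the row before left it; what a row does not reach is not made up. A row lasts 1/10 s, in which the tool goes at most 50 mm and 8.59 degrees, less where a joint would pass 70% of its speed; a pose out of reach is approached as far as the arm can. A call is refused whole if a number of a shift passes 50 or a number of a turn 0.15, either way. A call with a gripper value outside its range is refused whole. The fingers move at their own pace and stop on an object; "squeeze" is the grip in N (left out, the last holds). Time passes only in rows, so rows that do not move let the fingers close, or fill a call up. It gives the time, the measured TCP pose, the force, the opening and the grip force at its end, in the units of the state.
- ctrl.sense(): the state, without advancing time (a new reading comes with each control period).
- ctrl.capture(name): name is "scene" or "side" or "wrist"; returns a dict with "img" (384x512x3 uint8, red, green, blue), "fov_y" (degrees; the focal length in pixels is half the picture's height over the tangent of half this angle, whatever the lens; pixels are square), "cx", "cy" (the principal point, pixels), "k1" (the pictures are not rectified: a ray, as slopes to the right and down, at radius r is drawn at 1 + k1 r^2 times it, then the intrinsics apply), "xyz" and "rotation" of the camera in the world. Camera axes: x right, y down, z forward; pixel columns grow to the right and rows downward; lengths in mm; the calibration is good to about 2 mm. A picture is of the moment at which its call begins. There is no depth.
- ctrl.hand_in(): hands the job in; it is judged then, once.
The state is a dict: "time_s": time; "joint_positions": joint angles; "dq": joint speeds; "effort": joint torques, N m; "position": TCP position; "tool_rot": TCP orientation; "force": force on the tool from outside, world axes, zero at the start; "wrist_torque": the same for the moment, N m; "opening": finger opening in mm; "finger_force": force on a finger pad.
Only numpy, scipy, OpenCV 4.12 (cv2) and the standard library are available. Lean on these libraries where they do the work, as an engineer would, in place of code of your own. Each camera call takes 0.05 s, during which the arm holds its last target. There are 200 camera calls.

## Working session

There is one attempt and no reset: what is moved stays moved. The work goes in short steps, Python scripts to look and compute and a tool call to move; the robot and the scene stay as the last step left them, time stands still between calls to the robot, and variables do not carry over. Pictures are saved under pics/ and viewed, at most 14 in all, crops included, and the job is handed in when it is done.

Besides the shell and the picture viewer there is one more tool, called after "Request:" in YAML: its name, and indented under it one key for each argument. servo_tool: Moves the arm, as the interface text tells. Its arguments: {"type":"object","properties":{"targets":{"type":"array"},"squeeze":{"type":"number"}},"required":["targets"]}

```bash
mkdir -p pics; cat > h.py <<'E'
import numpy as np, cv2
from rig import ctrl
def K(c):
    f=c["img"].shape[0]/2/np.tan(np.radians(c["fov_y"])/2); return f
def ray(c,u,v):
    f=K(c); d=np.array([(u-c["cx"])/f,(v-c["cy"])/f]); s=d.copy()
    for _ in range(20): s=d/(1+c["k1"]*(s@s))
    R=np.array(c["rotation"]); 
    if R.shape!=(3,3): R=cv2.Rodrigues(R.astype(float))[0]
    return np.array(c["xyz"],float), R@np.array([s[0],s[1],1.])
def onz(c,u,v,z):
    o,d=ray(c,u,v); return o+d*(z-o[2])/d[2]
def save(c,n): cv2.imwrite("pics/"+n,cv2.cvtColor(c["img"],cv2.COLOR_RGB2BGR))
E
python3 - <<'E'
from h import *
for n in("scene","side","wrist"):
    c=ctrl.capture(n); save(c,n+"0.png"); np.save(n+"0.npy",c,allow_pickle=True)
    print(n,{k:v for k,v in c.items() if k!="img"})
print(ctrl.sense(), ctrl.grasp_offset)
E
```

```text
scene {'fov_y': 57.3017358061504, 'cx': 262.53576232469896, 'cy': 190.8199462961632, 'k1': 0.004093153947196352, 'xyz': array([105.94250772, 939.16405814, 607.28885293]), 'rotation': array([-0.55073078,  2.46759099, -1.45829108])}
side {'fov_y': 49.411355863394384, 'cx': 258.98961522503504, 'cy': 192.23628118587743, 'k1': -0.11093565809879823, 'xyz': array([-117.45924318, 1001.58765916,  951.50366781]), 'rotation': array([-0.82876736,  2.49027152, -1.20689923])}
wrist {'fov_y': 65.66131074855569, 'cx': 258.155276003596, 'cy': 194.017597944982, 'k1': -0.028097602692053122, 'xyz': array([550.2836885 ,  73.22588965, 373.3940129 ]), 'rotation': array([ 2.84933850e+00,  3.58198362e-04, -7.00880856e-05])}
{'time_s': 0.15, 'joint_positions': array([-6.66074726e-02,  3.00375686e-01,  1.52142847e+00,  1.14016426e-05,
        1.32071966e+00, -6.66139613e-02]), 'dq': array([ 0.00016021, -0.00224255, -0.00130925,  0.00049007, -0.00013694,
        0.0001624 ]), 'effort': array([ 1.15317634e-03, -5.43663168e+01, -3.61884356e+01, -9.07762978e-05,
        3.16729136e-03,  4.75633647e-05]), 'position': array([5.49821428e+02, 7.57881475e-03, 2.30838224e+02]), 'tool_rot': array([-2.22093662e+00, -2.22094476e+00,  9.49845907e-04]), 'force': array([ 0.28397177,  0.12103265, -0.63007259]), 'wrist_torque': array([-0.02784488, -0.00606572,  0.03780097]), 'finger_force': 0.0, 'opening': 84.78442727168381} 18.700000000000003
```

View pics/scene0.png

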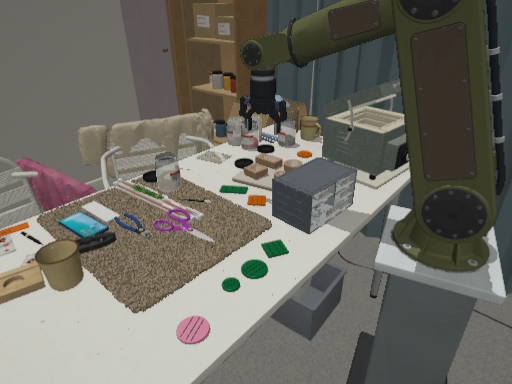

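View pics/side0.png

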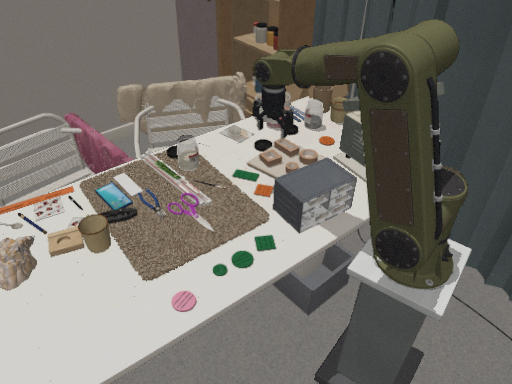

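View pics/wrist0.png

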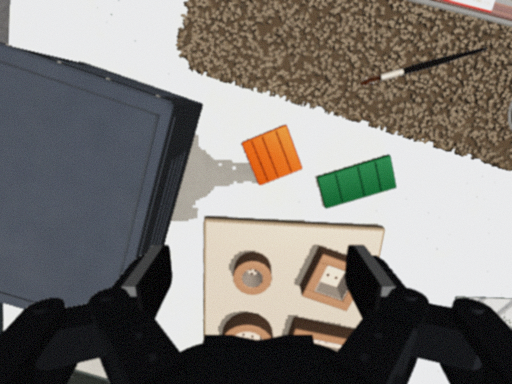

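Candidates in the scene view are green large round (255,269), green small round (231,285), green square (275,249) and green oblong (234,189). The look-alikes are the pink disc (193,329), amber square (257,200), amber disc (304,154), and dark discs at (244,163), (265,149) and (153,175). The moulds stand on the shelf near (265,170), and the wrist view shows them at (252,272), (333,280), (247,325) and (315,335).

```bash
cat >> h.py <<'E'
def blobs(c,kind,amin=60):
    h=cv2.cvtColor(c["img"],cv2.COLOR_RGB2HSV); 
    lo,hi=dict(green=((60,120,40),(90,255,255)),amber=((3,200,150),(16,255,255)))[kind]
    m=cv2.morphologyEx(cv2.inRange(h,lo,hi),cv2.MORPH_CLOSE,np.ones((5,5)))
    return [q for q in cv2.findContours(m,cv2.RETR_EXTERNAL,cv2.CHAIN_APPROX_NONE)[0] if cv2.contourArea(q)>amin]
def tri(c1,p1,c2,p2):
    o1,d1=ray(c1,*p1);o2,d2=ray(c2,*p2)
    s=np.linalg.lstsq(np.c_[d1,-d2],o2-o1,rcond=None)[0]
    a,b=o1+d1*s[0],o2+d2*s[1]; return (a+b)/2,np.linalg.norm(a-b)
def cen(q): M=cv2.moments(q); return M["m10"]/M["m00"],M["m01"]/M["m00"]
def top(c,q,z):
    P=np.array([onz(c,*p,z)[:2] for p in q[:,0]],np.float32)
    return cv2.minAreaRect(P)
E
python3 - <<'E'
from h import *
cs={n:np.load(n+"0.npy",allow_pickle=True).item() for n in("scene","side","wrist")}
for n,c in cs.items():
    for k in("green","amber"):
        for q in blobs(c,k):
            u=cen(q); r=top(c,q,6); print(n,k,np.round(u,1),cv2.contourArea(q),np.round(r[0],1),np.round(r[1],1),round(r[2],1))
s,d=cs["scene"],cs["side"]
for k in("green","amber"):
  for q in blobs(s,k):
    for p in blobs(d,k):
      X,e=tri(s,cen(q),d,cen(p))
      if e<8 and abs(X[2]-5)<15: print(k,np.round(cen(q)),X.round(1),round(e,1))
w=cs["wrist"]
for p in[(204,218),(383,226),(205,335),(202,103),(170,110),(135,250)]: print(p,onz(w,*p,14).round(),onz(w,*p,132).round())
E
```

```text
scene green [230.4 284.2] 164.5 [444.  401.7] [41.3 40.2] 25.1
scene green [254.1 268.7] 341.0 [416.7 327.6] [63.8 63.7] 25.1
scene green [274.4 248.4] 257.0 [403.3 231.2] [57.2 59.6] 45.6
scene green [233.2 189.2] 128.5 [672.4 -17.2] [92.7 45. ] 25.1
scene amber [ 13.  228.9] 113.0 [1139.7  474.3] [70.4 33.2] 62.1
scene amber [256.3 199.6] 107.5 [565.3  15. ] [54.  47.2] 25.1
side green [219.4 269.7] 99.0 [442.  402.7] [36.8 39.7] 76.1
side green [242.1 258.9] 240.0 [416.2 328.4] [62.1 63.3] 65.3
side green [264.5 242.5] 200.0 [402.5 230.7] [55.3 57. ] 45.1
side green [245.5 174.8] 128.0 [670.  -17.3] [88.7 42.4] 17.4
wrist green [356.6 181.2] 2272.0 [675.6 -20.7] [93.2 43.3] 17.7
wrist amber [270.6 156.3] 1808.0 [566.9  12.9] [56.3 56.6] 22.1
green [230. 284.] [442.5 403.7   6.8] 1.2
green [254. 269.] [418.1 326.1   2.4] 0.9
green [274. 248.] [404.5 227.9   2.1] 0.7
green [233. 189.] [673.9 -21.3   2.4] 1.5
(204, 218) [480. -67.  14.] [503. -21. 132.]
(383, 226) [714. -79.  14.] [660. -29. 132.]
(205, 335) [ 471. -253.   14.] [ 497. -146.  132.]
(202, 103) [485.  75.  14.] [507.  75. 132.]
(170, 110) [447.  68.  14.] [481.  69. 132.]
(135, 250) [ 385. -114.   14.] [439. -52. 132.]
```

Request:
servo_tool:
  targets:
    - {"slide": [5, -8, 6], "rot": [0, 0, 0], "jaw": 0}
    - {"slide": [5, -8, 6], "rot": [0, 0, 0], "jaw": 0}
    - {"slide": [5, -8, 6], "rot": [0, 0, 0], "jaw": 0}
    - {"slide": [5, -8, 6], "rot": [0, 0, 0], "jaw": 0}
    - {"slide": [5, -8, 6], "rot": [0, 0, 0], "jaw": 0}
    - {"slide": [5, -8, 6], "rot": [0, 0, 0], "jaw": 0}
    - {"slide": [5, -8, 6], "rot": [0, 0, 0], "jaw": 0}
    - {"slide": [5, -8, 6], "rot": [0, 0, 0], "jaw": 0}
    - {"slide": [5, -8, 6], "rot": [0, 0, 0], "jaw": 0}
    - {"slide": [0, 0, 0], "rot": [0, 0, 0], "jaw": 0}
  squeeze: 25

```text
time_s: 1.15
position: [595.6, -73.0, 286.0]
tool_rot: [2.222, 2.22, 0.001]
force: [-0.8, -0.4, 0.1]
opening: 85.2
finger_force: 0.0
```

```bash
python3 - <<'E'
from h import *
c=ctrl.capture("wrist"); np.save("wA.npy",c,allow_pickle=True); print(ctrl.sense()["position"])
cv2.imwrite("pics/wA.png",cv2.cvtColor(cv2.resize(c["img"][60:],None,fx=1.56,fy=1.56,interpolation=cv2.INTER_CUBIC),cv2.COLOR_RGB2BGR))
E
```

```text
[595.22011478 -72.41874755 285.3745088 ]
```

View pics/wA.png

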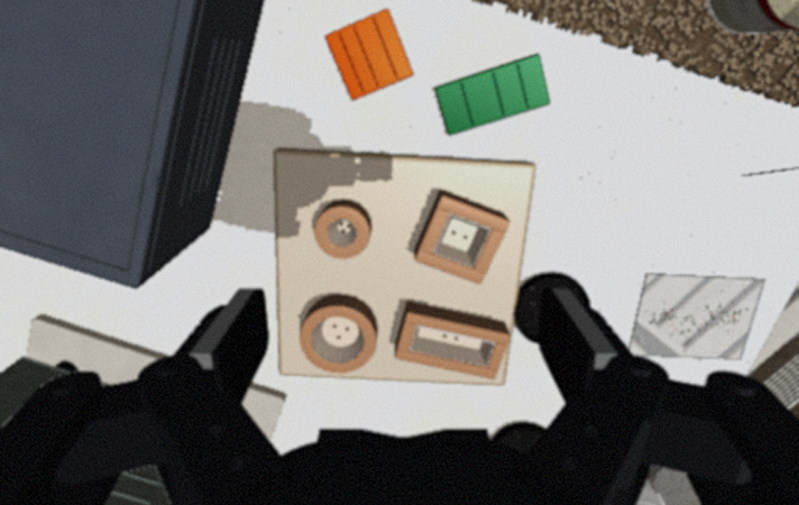

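The wrist crop shows all four moulds: small round at (342,229), square at (462,237), large round at (339,332) and oblong at (453,340). The green oblong is at (492,94) and the amber square at (368,55).

```bash
cat >> h.py <<'E'
def moulds(c,z=44):
    h=cv2.cvtColor(c["img"],cv2.COLOR_RGB2HSV)
    m=cv2.inRange(h,(5,80,135),(14,190,255)); m[:cv2.boundingRect(np.uint8(m))[1]]=0
    out=[]
    for q in cv2.findContours(m,cv2.RETR_EXTERNAL,cv2.CHAIN_APPROX_NONE)[0]:
        if cv2.contourArea(q)<300: continue
        q=cv2.convexHull(q)
        P=np.array([onz(c,*p,z)[:2] for p in q[:,0]],np.float32)
        out.append((cen(q),cv2.minAreaRect(P),cv2.minEnclosingCircle(P),cv2.contourArea(P)))
    return out,m
E
python3 - <<'E'
from h import *
c=np.load("wA.npy",allow_pickle=True).item()
h=cv2.cvtColor(c["img"],cv2.COLOR_RGB2HSV)
for x,y in[(342,262),(342,206),(342,203),(480,265),(450,198),(425,215),(500,212),(307,340),(372,340),(450,364),(400,365),(400,335),(340,300),(600,200),(300,330),(330,300)]: print((x,y),h[int(y/1.5625)+60,int(x/1.5625)],end=" ")
o,m=moulds(c)
for a in o: print(np.round(a[0]),[np.round(x,1) for x in a[1]],np.round(a[2][0],1),round(a[2][1],1),round(a[3]))
for q in blobs(c,"green"): print(cen(q),top(c,q,8))
cv2.imwrite("pics/m.png",cv2.resize(m[110:310,160:350],None,fx=3,fy=3))
E
```

```text
(342, 262) [ 16  43 206] (342, 206) [ 12 114  78] (342, 203) [ 14 111  55] (480, 265) [ 13 113 176] (450, 198) [ 13 120  96] (425, 215) [ 16  49 125] (500, 212) [ 20  42 140] (307, 340) [ 13 116 172] (372, 340) [ 13 112 175] (450, 364) [ 13 120 176] (400, 365) [ 20  36 200] (400, 335) [ 15 129  83] (340, 300) [ 15 147  52] (600, 200) [120   1 217] (300, 330) [ 15  69 156] (330, 300) [ 14 112  48] [289. 281.] [array([ 643. , -251.7]), array([ 50.8, 101.5]), np.float64(75.9)] [ 642.9 -251.6] 55.2 5058
[216. 277.] [array([ 534.3, -244.8]), array([70.9, 71.1]), np.float64(40.6)] [ 534.3 -244.5] 36.3 3996
[219. 208.] [array([ 543. , -136.7]), array([47.4, 46.8]), np.float64(26.9)] [ 542.5 -136.4] 24.4 1777
[296. 213.] [array([ 648.3, -144.6]), array([64.5, 64.3]), np.float64(68.7)] [ 647.8 -144.6] 44.0 4104
(315.5419156706507, 120.2703353253652) ((675.3749389648438, -20.870868682861328), (92.3940200805664, 42.51002883911133), 17.680856704711914)
```

View pics/m.png

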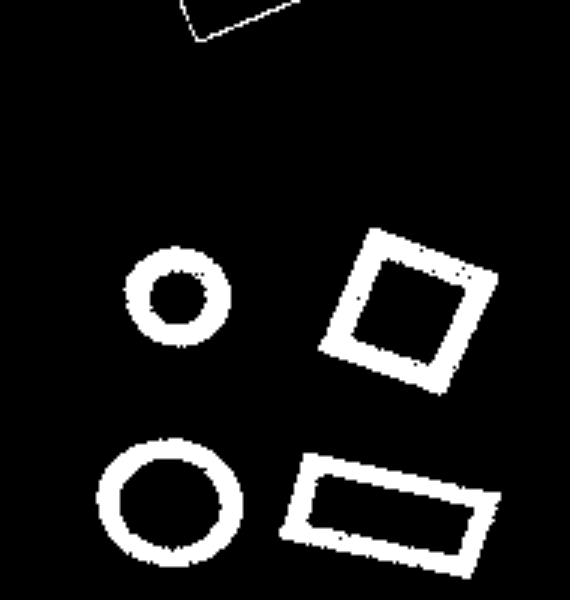

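```bash
python3 - <<'E'
from h import *
c=np.load("wA.npy",allow_pickle=True).item()
P=lambda x,y:(x/1.5625,y/1.5625+60)
for p in[(262,0),(205,0),(137,285),(0,245)]: print("cab top",p,onz(c,*P(*p),132).round())
for p in[(210,230),(255,50)]: print("cab base",p,onz(c,*P(*p),0).round())
for p in[(40,318),(165,352),(285,395),(700,300)]: print("low",p,onz(c,*P(*p),0).round(),onz(c,*P(*p),14).round())
s=np.load("scene0.npy",allow_pickle=True).item()
for p in[(300,165),(325,150),(333,152),(376,182),(357,172),(412,150),(380,173)]: print("kiln",p,onz(s,*p,0).round())
for p in[(323,115),(376,140),(350,105)]: print("kiln top?",p,onz(s,*p,180).round(),onz(s,*p,360).round())
# tri square blank angle
d=np.load("side0.npy",allow_pickle=True).item()
for cc in(s,d):
  for q in blobs(cc,"green"):
    r=top(cc,q,8); print(np.round(r[0]),np.round(r[1]),r[2])
cv2.imwrite("pics/sc.png",cv2.cvtColor(cv2.resize(s["img"][80:310,180:440],None,fx=2.5,fy=2.5),cv2.COLOR_RGB2BGR))
E
```

```text
cab top (262, 0) [513.  40. 132.]
cab top (205, 0) [479.  40. 132.]
cab top (137, 285) [ 408. -145.  132.]
cab top (0, 245) [ 315. -115.  132.]
cab base (210, 230) [ 407. -150.    0.]
cab base (255, 50) [467.  17.   0.]
low (40, 318) [ 213. -248.   -0.] [ 225. -240.   14.]
low (165, 352) [ 341. -288.    0.] [ 349. -279.   14.]
low (285, 395) [ 466. -342.    0.] [ 470. -331.   14.]
low (700, 300) [ 905. -228.    0.] [ 895. -220.   14.]
kiln (300, 165) [ 530. -325.    0.]
kiln (325, 150) [ 483. -527.    0.]
kiln (333, 152) [ 443. -520.    0.]
kiln (376, 182) [ 220. -302.    0.]
kiln (357, 172) [ 302. -358.    0.]
kiln (412, 150) [ 125. -694.    0.]
kiln (380, 173) [ 218. -388.   -0.]
kiln top? (323, 115) [ 487. -459.  180.] [326. 130. 360.]
kiln top? (376, 140) [ 239. -254.  180.] [183. 249. 360.]
kiln top? (350, 105) [ 421. -660.  180.] [288.  13. 360.]
[443. 403.] [41. 40.] 25.13054084777832
[416. 330.] [64. 64.] 25.140256881713867
[402. 234.] [57. 59.] 45.6470947265625
[671. -14.] [92. 45.] 25.116125106811523
[441. 404.] [37. 40.] 76.14012908935547
[415. 330.] [62. 63.] 65.25249481201172
[401. 232.] [55. 57.] 45.087493896484375
[668. -15.] [88. 42.] 17.406986236572266
```

View pics/sc.png

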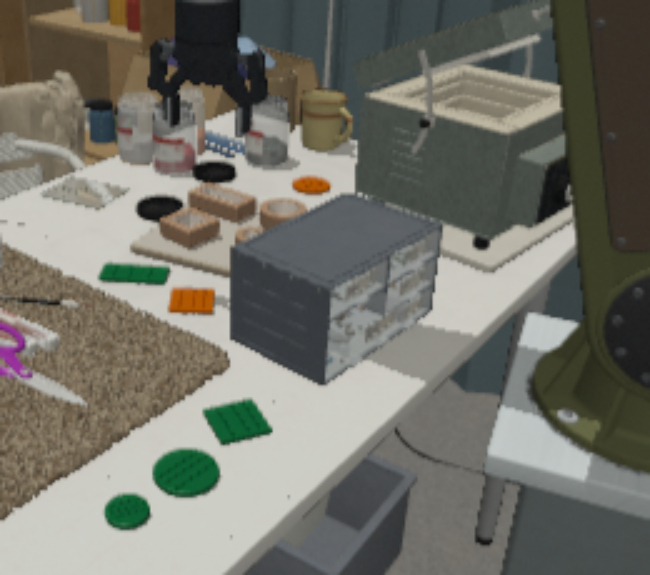

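The crop confirms the choice: the green blanks with threads are at (238,421), (186,471), (127,511) and (134,273), with the amber ones at (192,300) and (311,185). The kiln stands well behind the shelf. I start with the oblong.

Request:
servo_tool:
  targets:
    - {"slide": [9, 5.5, -16], "rot": [0, 0, -0.14], "jaw": 0.25}
    - {"slide": [9, 5.5, -16], "rot": [0, 0, -0.14], "jaw": 0.25}
    - {"slide": [9, 5.5, -16], "rot": [0, 0, -0.14], "jaw": 0.25}
    - {"slide": [9, 5.5, -16], "rot": [0, 0, -0.14], "jaw": 0.25}
    - {"slide": [9, 5.5, -16], "rot": [0, 0, -0.14], "jaw": 0.25}
    - {"slide": [9, 5.5, -16], "rot": [0, 0, -0.14], "jaw": 0.25}
    - {"slide": [9, 5.5, -16], "rot": [0, 0, -0.14], "jaw": 0.25}
    - {"slide": [9, 5.5, -16], "rot": [0, 0, -0.14], "jaw": 0.25}
    - {"slide": [9, 5.5, -16], "rot": [0, 0, -0.14], "jaw": 0.25}
    - {"slide": [0, 0, 0], "rot": [0, 0, 0], "jaw": 0.25}

```text
time_s: 2.2
position: [675.3, -21.5, 138.3]
tool_rot: [-3.103, -0.484, 0.007]
force: [-0.7, 0.3, -0.1]
opening: 64.0
finger_force: 0.0
```

```bash
cat >> h.py <<'E'
def look(kind,z=8):
    c=ctrl.capture("wrist"); s=ctrl.sense()
    R=cv2.Rodrigues(np.array(s["tool_rot"]))[0]; y=R[:,1]
    print("tcp",s["position"].round(1),"closing deg",np.degrees(np.arctan2(y[1],y[0])).round(1),"z",R[:,2].round(3),"open",round(s["opening"],1))
    for q in blobs(c,kind,300):
        r=top(c,q,z); print(np.round(cen(q)),np.round(r[0],1),np.round(r[1],1),round(r[2],1))
    return c,s
E
python3 - <<'E'
from h import *
c,s=look("green"); np.save("wB.npy",c,allow_pickle=True); save(c,"wB.png")
a=np.load("wA.npy",allow_pickle=True).item()
qa=max(blobs(a,"green"),key=cv2.contourArea);qb=max(blobs(c,"green"),key=cv2.contourArea)
print(tri(a,cen(qa),c,cen(qb)))
E
```

```text
tcp [675.4 -22.  140.1] closing deg -72.0 z [-0.002  0.    -1.   ] open 64.0
[  7. 337.] [412.6 198.1] [47.3 21.1] 2.0
[258. 181.] [676.6 -20.8] [93.1 43. ] 17.7
(array([ 6.77345427e+02, -2.07321914e+01, -3.27430309e-01]), np.float64(0.2754596146634246))
```

View pics/wB.png

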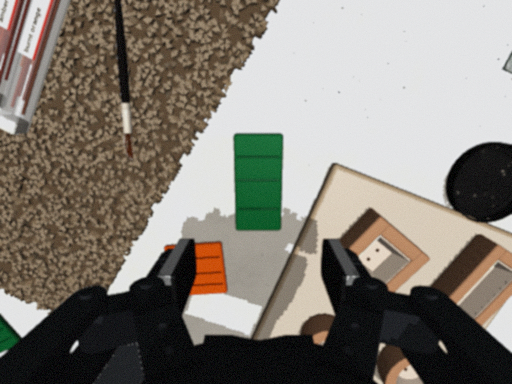

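The wrist view shows the green oblong centred ahead at (258,181), amber at (207,268) and the shelf edge at (335,165). The pose agrees across views. I descend with the jaw narrowed to clear the shelf edge.

Request:
servo_tool:
  targets:
    - {"slide": [1, 1, -20], "rot": [0, 0, 0], "jaw": 0.36}
    - {"slide": [0, 0, -20], "rot": [0, 0, 0], "jaw": 0.36}
    - {"slide": [0, 0, -20], "rot": [0, 0, 0], "jaw": 0.36}
    - {"slide": [0, 0, -20], "rot": [0, 0, 0], "jaw": 0.36}
    - {"slide": [0, 0, -20], "rot": [0, 0, 0], "jaw": 0.36}
    - {"slide": [0, 0, -20], "rot": [0, 0, 0], "jaw": 0.36}
    - {"slide": [0, 0, -10], "rot": [0, 0, 0], "jaw": 0.36}
    - {"slide": [0, 0, -6], "rot": [0, 0, 0], "jaw": 0.36}
    - {"slide": [0, 0, 0], "rot": [0, 0, 0], "jaw": 0.36}
    - {"slide": [0, 0, 0], "rot": [0, 0, 0], "jaw": 0.36}

```text
time_s: 3.25
position: [677.5, -21.6, 6.4]
tool_rot: [3.103, 0.487, 0.002]
force: [-0.5, -0.3, -0.2]
opening: 54.4
finger_force: 0.0
```

```bash
python3 - <<'E'
from h import *
c,s=look("green"); save(c,"wC.png"); print(s["force"])
E
```

```text
tcp [677.5 -21.5   6.5] closing deg -72.2 z [ 0.002 -0.    -1.   ] open 54.8
[256. 242.] [676.8 -20.7] [93.5 44. ] 17.7
[ 0.54777982  0.68895529 -0.07451997]
```

View pics/wC.png

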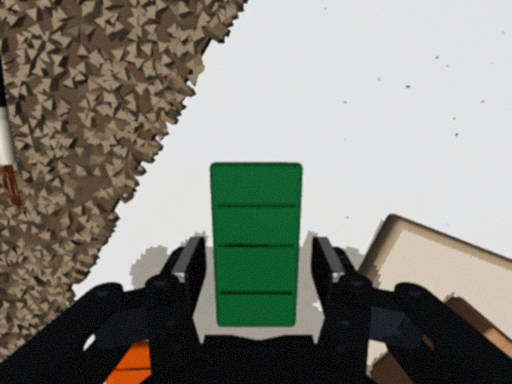

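Request:
servo_tool:
  targets:
    - {"slide": [-1, 0.5, -2], "rot": [0, 0, 0], "jaw": 0.36}
    - {"slide": [0, 0, -2], "rot": [0, 0, 0], "jaw": 0.36}
    - {"slide": [0, 0, -2], "rot": [0, 0, 0], "jaw": 0.36}
    - {"slide": [0, 0, -1], "rot": [0, 0, 0], "jaw": 0.36}
    - {"slide": [0, 0, -1], "rot": [0, 0, 0], "jaw": 0.36}
    - {"slide": [0, 0, -1], "rot": [0, 0, 0], "jaw": 0.36}
    - {"slide": [0, 0, 0], "rot": [0, 0, 0], "jaw": 0.36}
    - {"slide": [0, 0, 0], "rot": [0, 0, 0], "jaw": 0.36}
    - {"slide": [0, 0, 0], "rot": [0, 0, 0], "jaw": 0.36}
    - {"slide": [0, 0, 0], "rot": [0, 0, 0], "jaw": 0.36}

```text
time_s: 4.3
position: [676.0, -21.0, -3.7]
tool_rot: [-3.104, -0.486, -0.0]
force: [-1.1, -0.1, 1.4]
opening: 54.7
finger_force: 0.0
```

Request:
servo_tool:
  targets:
    - {"slide": [0, 0, -1], "rot": [0, 0, 0], "jaw": 0.36}
    - {"slide": [0, 0, 0], "rot": [0, 0, 0], "jaw": 0.36}
    - {"slide": [0, 0, -1], "rot": [0, 0, 0], "jaw": 0.36}
    - {"slide": [0, 0, 0], "rot": [0, 0, 0], "jaw": 0.36}
    - {"slide": [0, 0, 0], "rot": [0, 0, 0], "jaw": 0.36}
    - {"slide": [0, 0, 0], "rot": [0, 0, 0], "jaw": 0.36}
    - {"slide": [0, 0, 0], "rot": [0, 0, 0], "jaw": 0.36}
    - {"slide": [0, 0, 0], "rot": [0, 0, 0], "jaw": 0.36}
    - {"slide": [0, 0, 0], "rot": [0, 0, 0], "jaw": 0.36}
    - {"slide": [0, 0, 0], "rot": [0, 0, 0], "jaw": 0.36}

```text
time_s: 5.3
position: [676.1, -21.0, -3.9]
tool_rot: [3.104, 0.486, 0.0]
force: [-11.0, 0.7, 17.7]
opening: 54.7
finger_force: 9.0
```

Request:
servo_tool:
  targets:
    - {"slide": [0, 0, 3.5], "rot": [0, 0, 0], "jaw": 0.36}
    - {"slide": [0, 0, 3], "rot": [0, 0, 0], "jaw": 0.36}
    - {"slide": [0, 0, 0], "rot": [0, 0, 0], "jaw": 0.36}
    - {"slide": [0, 0, 0], "rot": [0, 0, 0], "jaw": 0.43}
    - {"slide": [0, 0, 0], "rot": [0, 0, 0], "jaw": 0.5}
    - {"slide": [0, 0, 0], "rot": [0, 0, 0], "jaw": 0.7}
    - {"slide": [0, 0, 0], "rot": [0, 0, 0], "jaw": 0.7}
    - {"slide": [0, 0, 0], "rot": [0, 0, 0], "jaw": 0.7}
    - {"slide": [0, 0, 0], "rot": [0, 0, 0], "jaw": 0.7}
    - {"slide": [0, 0, 0], "rot": [0, 0, 0], "jaw": 0.7}
  squeeze: 25

```text
time_s: 6.3
position: [676.0, -21.0, 0.8]
tool_rot: [3.104, 0.486, 0.0]
force: [0.3, -0.4, 1.5]
opening: 45.2
finger_force: 25.8
```

Request:
servo_tool:
  targets:
    - {"slide": [0, 0, 5], "rot": [0, 0, 0], "jaw": 0.7}
    - {"slide": [0, 0, 15], "rot": [0, 0, 0], "jaw": 0.7}
    - {"slide": [0, 0, 20], "rot": [0, 0, 0], "jaw": 0.7}
    - {"slide": [0, 0, 20], "rot": [0, 0, -0.08], "jaw": 0.7}
    - {"slide": [-4, -15, 20], "rot": [0, 0, -0.1], "jaw": 0.7}
    - {"slide": [-4, -15, 20], "rot": [0, 0, -0.1], "jaw": 0.7}
    - {"slide": [-4, -15, 20], "rot": [0, 0, -0.1], "jaw": 0.7}
    - {"slide": [-4, -15, 15], "rot": [0, 0, -0.1], "jaw": 0.7}
    - {"slide": [0, 0, 0], "rot": [0, 0, -0.075], "jaw": 0.7}
    - {"slide": [0, 0, 0], "rot": [0, 0, 0], "jaw": 0.7}

```text
time_s: 7.3
position: [660.1, -81.4, 137.4]
tool_rot: [3.118, -0.385, 0.002]
force: [-0.7, -1.0, -0.7]
opening: 44.9
finger_force: 25.8
```

```bash
python3 - <<'E'
from h import *
c,s=look("green"); save(c,"wD.png"); np.save("wD.npy",c,allow_pickle=True); print(s["finger_force"],s["force"])
a=np.load("wA.npy",allow_pickle=True).item();b=np.load("wB.npy",allow_pickle=True).item()
O=[moulds(x)[0] for x in(a,b,c)]
for o in O[1:]:
  for m in o: print(np.round(m[0]),np.round(m[1][0],1),np.round(m[1][1],1),round(m[1][2],1),[ (t[0].round(1),round(float(t[1]),1)) for t in (tri(a,n[0],(b if o is O[1] else c),m[0]) for n in O[0]) if t[1]<6])
E
```

```text
tcp [659.9 -81.  136.6] closing deg -103.9 z [ 0.001 -0.    -1.   ] open 44.8
[259. 243.] [591.2 -64.1] [ 90.1 188.6] 75.9
25.805674195289612 [-1.16450148  0.36662034 -0.91004322]
[494. 305.] [ 642.3 -271.6] [11.6 49.9] 76.3 []
[484. 273.] [ 662.8 -244.6] [28.2 66. ] 75.7 []
[389. 254.] [ 657.9 -148. ] [64.8 45.8] 68.3 []
[463. 280.] [ 536.2 -246.5] [71.8 68.2] 38.3 [(array([ 629. , -176.7,  156.4]), 1.7), (array([ 533.8, -247.2,   39.8]), 1.2)]
[340. 189.] [ 648.8 -144.9] [64.3 64.9] 69.0 [(array([ 648.8, -148.5,   35.6]), 3.4)]
[465. 163.] [ 643.4 -251.8] [ 50.9 100.3] 75.8 [(array([ 643.8, -258. ,   34.4]), 0.9)]
```

View pics/wD.png

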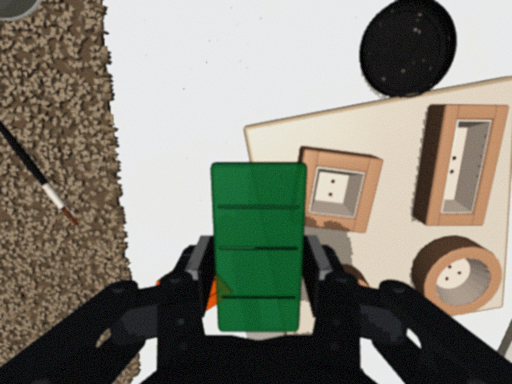

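The glass is held straight at (259,243) and the moulds read the same as before. Next I measure the glass's offset in the hand.

```bash
cat >> h.py <<'E'
def inhand(c,tcp,dz):
    q=max(blobs(c,"green",300),key=cv2.contourArea); r=top(c,q,tcp[2]+dz)
    print("in hand",np.round(r[0],1),np.round(r[1],1),round(r[2],1),"offset",np.round(np.array(r[0])-np.array(tcp)[:2],1))
E
python3 - <<'E'
from h import *
c=np.load("wD.npy",allow_pickle=True).item(); inhand(c,[659.9,-81,136.6],7.2)
E
```

```text
in hand [661.1 -81.6] [45.1 94.5] 75.9 offset [ 1.2 -0.6]
```

Request:
servo_tool:
  targets:
    - {"slide": [-2, -15, 0], "rot": [0, 0, 0], "jaw": 0.7}
    - {"slide": [-3, -25, 0], "rot": [0, 0, 0], "jaw": 0.7}
    - {"slide": [-3, -30, 0], "rot": [0, 0, 0], "jaw": 0.7}
    - {"slide": [-3, -30, 0], "rot": [0, 0, 0], "jaw": 0.7}
    - {"slide": [-3, -30, 0], "rot": [0, 0, 0], "jaw": 0.7}
    - {"slide": [-2, -25, -15], "rot": [0, 0, 0], "jaw": 0.7}
    - {"slide": [-2, -15, -25], "rot": [0, 0, -0.005], "jaw": 0.7}
    - {"slide": [0, 0, -25], "rot": [0, 0, 0], "jaw": 0.7}
    - {"slide": [0, 0, -15], "rot": [0, 0, 0], "jaw": 0.7}
    - {"slide": [0, 0, 0], "rot": [0, 0, 0], "jaw": 0.7}

```text
time_s: 8.35
position: [640.9, -250.7, 53.3]
tool_rot: [-3.116, 0.389, 0.006]
force: [-0.3, 0.3, -0.6]
opening: 45.3
finger_force: 25.9
```

```bash
python3 - <<'E'
from h import *
c,s=look("green"); inhand(c,s["position"],7.2); print(s["force"])
E
```

```text
tcp [ 641.8 -250.8   55.3] closing deg -104.2 z [-0.001  0.001 -1.   ] open 45.0
[258. 244.] [ 614.1 -243.8] [ 62.3 131.2] 75.8
in hand [ 642.7 -251.1] [44.2 93. ] 75.8 offset [ 1.  -0.3]
[ 0.6269936  -0.08048604 -0.76584439]
```

Request:
servo_tool:
  targets:
    - {"slide": [0.5, -0.5, -3], "rot": [0, 0, 0], "jaw": 0.7}
    - {"slide": [0, 0, -3], "rot": [0, 0, 0], "jaw": 0.7}
    - {"slide": [0, 0, -2], "rot": [0, 0, 0], "jaw": 0.7}
    - {"slide": [0, 0, -1], "rot": [0, 0, 0], "jaw": 0.7}
    - {"slide": [0, 0, -0.5], "rot": [0, 0, 0], "jaw": 0.7}
    - {"slide": [0, 0, 0], "rot": [0, 0, 0], "jaw": 0.7}
    - {"slide": [0, 0, 0], "rot": [0, 0, 0], "jaw": 0.7}
    - {"slide": [0, 0, 0], "rot": [0, 0, 0], "jaw": 0.7}
    - {"slide": [0, 0, 0], "rot": [0, 0, 0], "jaw": 0.7}
    - {"slide": [0, 0, 0], "rot": [0, 0, 0], "jaw": 0.7}

```text
time_s: 9.4
position: [642.5, -251.5, 46.3]
tool_rot: [-3.117, 0.39, -0.0]
force: [-0.5, -0.3, -1.4]
opening: 44.7
finger_force: 25.9
```

Request:
servo_tool:
  targets:
    - {"slide": [0, 0, -0.5], "rot": [0, 0, 0], "jaw": 0.7}
    - {"slide": [0, 0, -0.5], "rot": [0, 0, 0], "jaw": 0.7}
    - {"slide": [0, 0, -0.5], "rot": [0, 0, 0], "jaw": 0.7}
    - {"slide": [0, 0, 0], "rot": [0, 0, 0], "jaw": 0.7}
    - {"slide": [0, 0, 0], "rot": [0, 0, 0], "jaw": 0.7}
    - {"slide": [0, 0, 0], "rot": [0, 0, 0], "jaw": 0.7}
    - {"slide": [0, 0, 0], "rot": [0, 0, 0], "jaw": 0.7}
    - {"slide": [0, 0, 0], "rot": [0, 0, 0], "jaw": 0.7}
    - {"slide": [0, 0, 0], "rot": [0, 0, 0], "jaw": 0.7}
    - {"slide": [0, 0, 0], "rot": [0, 0, 0], "jaw": 0.7}

```text
time_s: 10.4
position: [642.5, -251.5, 44.8]
tool_rot: [-3.117, 0.39, -0.0]
force: [0.0, -0.5, -0.4]
opening: 45.1
finger_force: 25.9
```

Request:
servo_tool:
  targets:
    - {"slide": [0, 0, -0.4], "rot": [0, 0, 0], "jaw": 0.7}
    - {"slide": [0, 0, -0.4], "rot": [0, 0, 0], "jaw": 0.7}
    - {"slide": [0, 0, 0], "rot": [0, 0, 0], "jaw": 0.7}
    - {"slide": [0, 0, 0], "rot": [0, 0, 0], "jaw": 0.7}
    - {"slide": [0, 0, 0], "rot": [0, 0, 0], "jaw": 0.7}
    - {"slide": [0, 0, 0], "rot": [0, 0, 0], "jaw": 0.7}
    - {"slide": [0, 0, 0], "rot": [0, 0, 0], "jaw": 0.7}
    - {"slide": [0, 0, 0], "rot": [0, 0, 0], "jaw": 0.7}
    - {"slide": [0, 0, 0], "rot": [0, 0, 0], "jaw": 0.7}
    - {"slide": [0, 0, 0], "rot": [0, 0, 0], "jaw": 0.7}

```text
time_s: 11.4
position: [642.6, -251.5, 44.7]
tool_rot: [3.117, -0.39, 0.001]
force: [-3.8, 1.6, 6.7]
opening: 45.2
finger_force: 26.6
```

Contact came at TCP z 44.7, which matches the 44 mm rim. I release it and lift.

Request:
servo_tool:
  targets:
    - {"slide": [0, 0, 0.4], "rot": [0, 0, 0], "jaw": 0.46}
    - {"slide": [0, 0, 0], "rot": [0, 0, 0], "jaw": 0.44}
    - {"slide": [0, 0, 0], "rot": [0, 0, 0], "jaw": 0.38}
    - {"slide": [0, 0, 0], "rot": [0, 0, 0], "jaw": 0.34}
    - {"slide": [0, 0, 3], "rot": [0, 0, 0], "jaw": 0.34}
    - {"slide": [0, 0, 15], "rot": [0, 0, 0], "jaw": 0.34}
    - {"slide": [0, 0, 30], "rot": [0, 0, 0], "jaw": 0.3}
    - {"slide": [0, 10, 40], "rot": [0, 0, 0.1], "jaw": 0.1}
    - {"slide": [0, 20, 40], "rot": [0, 0, 0.14], "jaw": 0.1}
    - {"slide": [0, 20, 30], "rot": [0, 0, 0.14], "jaw": 0.1}

```text
time_s: 12.4
position: [642.7, -201.2, 206.7]
tool_rot: [3.133, 0.213, 0.005]
force: [-0.5, 0.2, -0.5]
opening: 76.8
finger_force: 0.0
```

```bash
python3 - <<'E'
from h import *
c,s=look("green",52); save(c,"wE.png"); print(s["joint_positions"].round(2))
for m in moulds(c)[0]: print(np.round(m[0]),np.round(m[1][0],1),np.round(m[1][1],1),round(m[1][2],1))
E
```

```text
tcp [ 644.2 -198.6  212. ] closing deg -81.6 z [ 0.01  -0.003 -1.   ] open 77.0
[306. 184.] [ 643.1 -251. ] [43.7 92.8] 75.8
[-0.35  0.59  1.15  0.    1.39  1.07]
[205. 165.] [ 648.7 -145.3] [64.4 64.3] 68.5
```

View pics/wE.png

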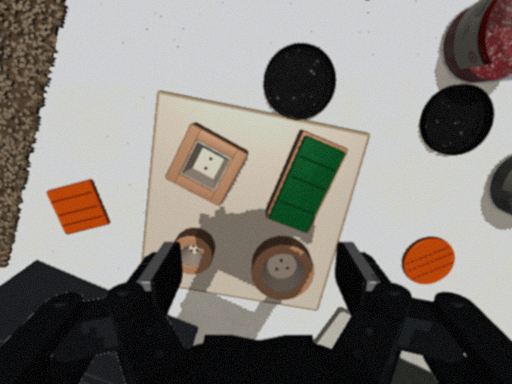

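The oblong lies centred on its mould at (306,184), and the other moulds have not moved. Next is the square.

Request:
servo_tool:
  targets:
    - {"slide": [-15, 25, 0], "rot": [0, 0, 0.07], "jaw": 0.1}
    - {"slide": [-25, 42, 0], "rot": [0, 0, 0.1], "jaw": 0.1}
    - {"slide": [-25, 42, 0], "rot": [0, 0, 0.1], "jaw": 0.1}
    - {"slide": [-25, 42, 0], "rot": [0, 0, 0.1], "jaw": 0.1}
    - {"slide": [-25, 42, 0], "rot": [0, 0, 0.1], "jaw": 0.1}
    - {"slide": [-25, 42, 0], "rot": [0, 0, 0.1], "jaw": 0.1}
    - {"slide": [-25, 42, 0], "rot": [0, 0, 0.08], "jaw": 0.1}
    - {"slide": [-25, 42, 0], "rot": [0, 0, 0], "jaw": 0.1}
    - {"slide": [-25, 42, 0], "rot": [0, 0, 0], "jaw": 0.1}
    - {"slide": [-25, 42, 0], "rot": [0, 0, 0], "jaw": 0.1}

```text
time_s: 13.45
position: [401.3, 202.9, 203.5]
tool_rot: [-2.906, -1.194, -0.003]
force: [0.3, 1.4, 0.5]
opening: 76.7
finger_force: 0.0
```

Request:
servo_tool:
  targets:
    - {"slide": [-2, 25, -20], "rot": [0, 0, 0], "jaw": 0.15}
    - {"slide": [0, 5, -25], "rot": [0, 0, 0], "jaw": 0.15}
    - {"slide": [0, 0, -25], "rot": [0, 0, 0], "jaw": 0.15}
    - {"slide": [0, 0, -20], "rot": [0, 0, 0], "jaw": 0.15}
    - {"slide": [0, 0, -10], "rot": [0, 0, 0], "jaw": 0.15}
    - {"slide": [0, 0, 0], "rot": [0, 0, 0], "jaw": 0.15}
    - {"slide": [0, 0, 0], "rot": [0, 0, 0], "jaw": 0.15}
    - {"slide": [0, 0, 0], "rot": [0, 0, 0], "jaw": 0.15}
    - {"slide": [0, 0, 0], "rot": [0, 0, 0], "jaw": 0.15}
    - {"slide": [0, 0, 0], "rot": [0, 0, 0], "jaw": 0.15}

```text
time_s: 14.45
position: [400.7, 231.6, 102.9]
tool_rot: [-2.905, -1.195, -0.001]
force: [0.7, 0.5, -0.4]
opening: 72.4
finger_force: 0.0
```

```bash
python3 - <<'E'
from h import *
c,s=look("green"); save(c,"wF.png"); np.save("wF.npy",c,allow_pickle=True); print(s["joint_positions"].round(2))
E
```

```text
tcp [400.6 231.5 102.7] closing deg -45.3 z [ 0.001  0.    -1.   ] open 72.6
[265. 192.] [407.1 228.6] [57.7 57.3] 45.7
[188.  94.] [420.5 325.4] [64.8 65.1] 44.4
[137.  10.] [437.8 389.5] [16.1 40.1] 44.0
[ 0.44  0.27  1.89 -0.    0.98  1.23]
```

View pics/wF.png

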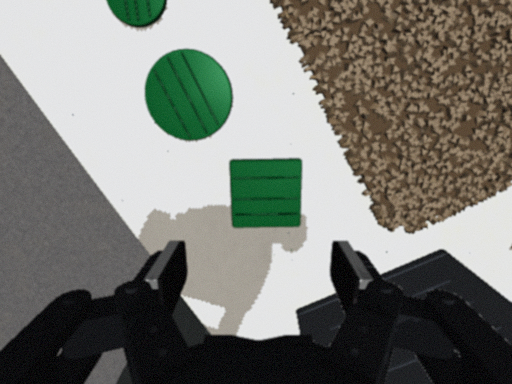

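Request:
servo_tool:
  targets:
    - {"slide": [3, -1.5, -10], "rot": [0, 0, 0], "jaw": 0.18}
    - {"slide": [3.5, -1.5, -20], "rot": [0, 0, 0], "jaw": 0.2}
    - {"slide": [0, 0, -20], "rot": [0, 0, 0], "jaw": 0.2}
    - {"slide": [0, 0, -20], "rot": [0, 0, 0], "jaw": 0.2}
    - {"slide": [0, 0, -15], "rot": [0, 0, 0], "jaw": 0.2}
    - {"slide": [0, 0, -8], "rot": [0, 0, 0], "jaw": 0.2}
    - {"slide": [0, 0, 0], "rot": [0, 0, 0], "jaw": 0.2}
    - {"slide": [0, 0, 0], "rot": [0, 0, 0], "jaw": 0.2}
    - {"slide": [0, 0, 0], "rot": [0, 0, 0], "jaw": 0.2}
    - {"slide": [0, 0, 0], "rot": [0, 0, 0], "jaw": 0.2}

```text
time_s: 15.5
position: [407.3, 228.7, 10.0]
tool_rot: [-2.905, -1.196, -0.002]
force: [-0.4, -0.5, 0.0]
opening: 68.1
finger_force: 0.0
```

```bash
python3 - <<'E'
from h import *
c,s=look("green")
E
```

```text
tcp [407.2 228.6   9.9] closing deg -45.3 z [ 0.001  0.    -1.   ] open 68.0
[257. 244.] [407.5 228.9] [58.9 57.7] 45.5
[130.  92.] [420.7 325.5] [65.8 65.8] 83.4
```

Request:
servo_tool:
  targets:
    - {"slide": [0.2, 0.2, -4], "rot": [0, 0, 0.012], "jaw": 0.2}
    - {"slide": [0, 0, -4], "rot": [0, 0, 0], "jaw": 0.2}
    - {"slide": [0, 0, -2], "rot": [0, 0, 0], "jaw": 0.2}
    - {"slide": [0, 0, -1.5], "rot": [0, 0, 0], "jaw": 0.22}
    - {"slide": [0, 0, 0], "rot": [0, 0, 0], "jaw": 0.26}
    - {"slide": [0, 0, 0], "rot": [0, 0, 0], "jaw": 0.3}
    - {"slide": [0, 0, 0], "rot": [0, 0, 0], "jaw": 0.55}
    - {"slide": [0, 0, 0], "rot": [0, 0, 0], "jaw": 0.55}
    - {"slide": [0, 0, 0], "rot": [0, 0, 0], "jaw": 0.55}
    - {"slide": [0, 0, 0], "rot": [0, 0, 0], "jaw": 0.55}
  squeeze: 25

```text
time_s: 16.55
position: [407.3, 228.7, -1.9]
tool_rot: [-2.898, -1.213, -0.0]
force: [-2.6, 0.8, 5.2]
opening: 59.0
finger_force: 27.0
```

Request:
servo_tool:
  targets:
    - {"slide": [0, 0, 5], "rot": [0, 0, 0], "jaw": 0.55}
    - {"slide": [0, 0, 15], "rot": [0, 0, 0], "jaw": 0.55}
    - {"slide": [0, 0, 30], "rot": [0, 0, 0], "jaw": 0.55}
    - {"slide": [0, 0, 40], "rot": [0, 0, 0], "jaw": 0.55}
    - {"slide": [0, 0, 45], "rot": [0, 0, 0], "jaw": 0.55}
    - {"slide": [0, 0, 40], "rot": [0, 0, 0], "jaw": 0.55}
    - {"slide": [10, -15, 25], "rot": [0, 0, 0.05], "jaw": 0.55}
    - {"slide": [20, -30, 0], "rot": [0, 0, 0.06], "jaw": 0.55}
    - {"slide": [22, -34, 0], "rot": [0, 0, 0.06], "jaw": 0.55}
    - {"slide": [22, -34, 0], "rot": [0, 0, 0.06], "jaw": 0.55}

```text
time_s: 17.55
position: [481.7, 114.5, 198.4]
tool_rot: [2.737, 1.542, 0.001]
force: [0.9, 1.5, -0.5]
opening: 58.8
finger_force: 27.4
```

Request:
servo_tool:
  targets:
    - {"slide": [22, -34, 0], "rot": [0, 0, 0.06], "jaw": 0.55}
    - {"slide": [22, -34, 0], "rot": [0, 0, 0.06], "jaw": 0.55}
    - {"slide": [22, -34, 0], "rot": [0, 0, 0.055], "jaw": 0.55}
    - {"slide": [22, -34, 0], "rot": [0, 0, 0], "jaw": 0.55}
    - {"slide": [22, -34, 0], "rot": [0, 0, 0], "jaw": 0.55}
    - {"slide": [22, -34, 0], "rot": [0, 0, 0], "jaw": 0.55}
    - {"slide": [20, -30, 0], "rot": [0, 0, 0], "jaw": 0.55}
    - {"slide": [15, -20, 0], "rot": [0, 0, 0], "jaw": 0.55}
    - {"slide": [0, -7, 0], "rot": [0, 0, 0], "jaw": 0.55}
    - {"slide": [0, 0, 0], "rot": [0, 0, 0], "jaw": 0.55}

```text
time_s: 18.55
position: [647.8, -145.9, 197.4]
tool_rot: [-2.595, -1.769, 0.001]
force: [-0.2, 0.6, -0.2]
opening: 59.0
finger_force: 27.4
```

```bash
python3 - <<'E'
from h import *
c,s=look("green"); inhand(c,s["position"],9.9); print(s["finger_force"])
E
```

```text
tcp [ 647.8 -145.   197.7] closing deg -21.4 z [-0.001  0.    -1.   ] open 58.9
[258. 254.] [ 609.6 -248.4] [146.2 148.5] 68.6
in hand [ 648.9 -145.8] [58.3 59.2] 68.6 offset [ 1.2 -0.8]
27.364072501659393
```

Request:
servo_tool:
  targets:
    - {"slide": [-0.3, 0.7, -15], "rot": [0, 0, 0], "jaw": 0.55}
    - {"slide": [0, 0, -25], "rot": [0, 0, 0], "jaw": 0.55}
    - {"slide": [0, 0, -25], "rot": [0, 0, 0], "jaw": 0.55}
    - {"slide": [0, 0, -25], "rot": [0, 0, 0], "jaw": 0.55}
    - {"slide": [0, 0, -25], "rot": [0, 0, 0], "jaw": 0.55}
    - {"slide": [0, 0, -15], "rot": [0, 0, 0], "jaw": 0.55}
    - {"slide": [0, 0, -10], "rot": [0, 0, 0], "jaw": 0.55}
    - {"slide": [0, 0, -8], "rot": [0, 0, 0], "jaw": 0.55}
    - {"slide": [0, 0, 0], "rot": [0, 0, 0], "jaw": 0.55}
    - {"slide": [0, 0, 0], "rot": [0, 0, 0], "jaw": 0.55}

```text
time_s: 19.6
position: [648.3, -144.6, 50.7]
tool_rot: [2.594, 1.771, 0.001]
force: [0.5, 0.2, 0.7]
opening: 59.1
finger_force: 27.4
```

```bash
python3 - <<'E'
from h import *
c,s=look("green"); inhand(c,s["position"],9.9); print(s["force"])
E
```

```text
tcp [ 648.3 -144.7   50.8] closing deg -21.4 z [ 0.001 -0.    -1.   ] open 59.3
[377. 369.] [ 689.9 -300.2] [30.9 12.6] 73.9
[258. 254.] [ 638.4 -171.5] [81.6 82.2] 68.6
in hand [ 648.9 -144.4] [58.4 58.8] 68.6 offset [0.5 0.3]
[-0.29474238 -0.79183139 -1.41743945]
```

Request:
servo_tool:
  targets:
    - {"slide": [-0.3, -0.4, -3], "rot": [0, 0, 0], "jaw": 0.55}
    - {"slide": [0, 0, -2], "rot": [0, 0, 0], "jaw": 0.55}
    - {"slide": [0, 0, -1], "rot": [0, 0, 0], "jaw": 0.55}
    - {"slide": [0, 0, -1], "rot": [0, 0, 0], "jaw": 0.55}
    - {"slide": [0, 0, -0.5], "rot": [0, 0, 0], "jaw": 0.55}
    - {"slide": [0, 0, -0.5], "rot": [0, 0, 0], "jaw": 0.55}
    - {"slide": [0, 0, 0], "rot": [0, 0, 0], "jaw": 0.55}
    - {"slide": [0, 0, 0], "rot": [0, 0, 0], "jaw": 0.55}
    - {"slide": [0, 0, 0], "rot": [0, 0, 0], "jaw": 0.55}
    - {"slide": [0, 0, 0], "rot": [0, 0, 0], "jaw": 0.55}

```text
time_s: 20.65
position: [647.7, -145.0, 42.1]
tool_rot: [2.595, 1.771, 0.0]
force: [-2.2, 0.6, 5.0]
opening: 59.3
finger_force: 27.9
```

Request:
servo_tool:
  targets:
    - {"slide": [0, 0, 0.3], "rot": [0, 0, 0], "jaw": 0.3}
    - {"slide": [0, 0, 0], "rot": [0, 0, 0], "jaw": 0.28}
    - {"slide": [0, 0, 0], "rot": [0, 0, 0], "jaw": 0.24}
    - {"slide": [0, 0, 0], "rot": [0, 0, 0], "jaw": 0.2}
    - {"slide": [0, 0, 3], "rot": [0, 0, 0], "jaw": 0.2}
    - {"slide": [0, 0, 15], "rot": [0, 0, 0], "jaw": 0.2}
    - {"slide": [0, 0, 30], "rot": [0, 0, 0], "jaw": 0.15}
    - {"slide": [0, 0, 40], "rot": [0, 0, 0], "jaw": 0.1}
    - {"slide": [0, 10, 40], "rot": [0, 0, 0], "jaw": 0.1}
    - {"slide": [-5, 15, 30], "rot": [0, 0, 0], "jaw": 0.1}

```text
time_s: 21.65
position: [643.0, -120.3, 204.4]
tool_rot: [2.593, 1.768, 0.004]
force: [-0.7, 0.1, -0.1]
opening: 77.1
finger_force: 0.0
```

```bash
python3 - <<'E'
from h import *
c,s=look("green",52); np.save("wG.npy",c,allow_pickle=True)
for m in moulds(c)[0]: print(np.round(m[0]),np.round(m[1][0],1),np.round(m[1][1],1),round(m[1][2],1))
E
```

```text
tcp [ 643.7 -118.1  209.5] closing deg -21.3 z [ 0.009 -0.002 -1.   ] open 76.7
[297. 282.] [ 643.2 -249.6] [44.9 92.9] 75.6
[270. 199.] [ 647.9 -145.3] [56.9 57. ] 68.5
[211. 303.] [ 534.6 -245. ] [71.5 71.2] 0.4
```

The square lies right at (648,-145). Next is the large round.

Request:
servo_tool:
  targets:
    - {"slide": [-15, 25, 0], "rot": [0, 0, 0], "jaw": 0.1}
    - {"slide": [-21, 42, 0], "rot": [0, 0, 0], "jaw": 0.1}
    - {"slide": [-21, 42, 0], "rot": [0, 0, 0], "jaw": 0.1}
    - {"slide": [-21, 42, 0], "rot": [0, 0, 0], "jaw": 0.1}
    - {"slide": [-21, 42, 0], "rot": [0, 0, 0], "jaw": 0.1}
    - {"slide": [-21, 42, 0], "rot": [0, 0, 0], "jaw": 0.1}
    - {"slide": [-21, 42, 0], "rot": [0, 0, 0], "jaw": 0.1}
    - {"slide": [-21, 42, 0], "rot": [0, 0, 0], "jaw": 0.1}
    - {"slide": [-21, 42, 0], "rot": [0, 0, 0], "jaw": 0.1}
    - {"slide": [-21, 42, 0], "rot": [0, 0, 0], "jaw": 0.1}

```text
time_s: 22.7
position: [437.5, 284.5, 201.4]
tool_rot: [2.595, 1.771, 0.003]
force: [-0.4, 0.1, -0.1]
opening: 76.8
finger_force: 0.0
```

Request:
servo_tool:
  targets:
    - {"slide": [-19, 35, 0], "rot": [0, 0, 0], "jaw": 0.1}
    - {"slide": [0, 5, -20], "rot": [0, 0, 0], "jaw": 0.1}
    - {"slide": [0, 0, -30], "rot": [0, 0, 0], "jaw": 0.1}
    - {"slide": [0, 0, -30], "rot": [0, 0, 0], "jaw": 0.1}
    - {"slide": [0, 0, -20], "rot": [0, 0, 0], "jaw": 0.1}
    - {"slide": [0, 0, -10], "rot": [0, 0, 0], "jaw": 0.1}
    - {"slide": [0, 0, 0], "rot": [0, 0, 0], "jaw": 0.1}
    - {"slide": [0, 0, 0], "rot": [0, 0, 0], "jaw": 0.1}
    - {"slide": [0, 0, 0], "rot": [0, 0, 0], "jaw": 0.1}
    - {"slide": [0, 0, 0], "rot": [0, 0, 0], "jaw": 0.1}

```text
time_s: 23.7
position: [420.0, 323.2, 91.2]
tool_rot: [2.595, 1.771, 0.003]
force: [0.5, -0.1, 0.1]
opening: 76.8
finger_force: 0.0
```

```bash
python3 - <<'E'
from h import *
c,s=look("green"); save(c,"wH.png"); print(s["joint_positions"].round(2))
E
```

```text
tcp [419.9 323.1  91. ] closing deg -21.4 z [ 0.001  0.001 -1.   ] open 76.6
[256. 195.] [420.6 326.8] [64.8 64.7] 68.6
[253.  93.] [446.8 399.9] [41.1 41.3] 42.4
[0.59 0.42 1.72 0.   1.01 0.96]
```

View pics/wH.png

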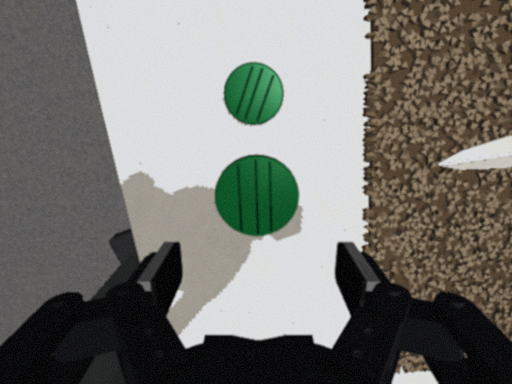

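Request:
servo_tool:
  targets:
    - {"slide": [0.7, 3.5, -10], "rot": [0, 0, 0], "jaw": 0.1}
    - {"slide": [0, 0, -20], "rot": [0, 0, 0], "jaw": 0.1}
    - {"slide": [0, 0, -20], "rot": [0, 0, 0], "jaw": 0.1}
    - {"slide": [0, 0, -20], "rot": [0, 0, 0], "jaw": 0.11}
    - {"slide": [0, 0, -10], "rot": [0, 0, 0], "jaw": 0.11}
    - {"slide": [0, 0, -2], "rot": [0, 0, 0], "jaw": 0.11}
    - {"slide": [0, 0, 0], "rot": [0, 0, 0], "jaw": 0.11}
    - {"slide": [0, 0, 0], "rot": [0, 0, 0], "jaw": 0.11}
    - {"slide": [0, 0, 0], "rot": [0, 0, 0], "jaw": 0.11}
    - {"slide": [0, 0, 0], "rot": [0, 0, 0], "jaw": 0.11}

```text
time_s: 24.75
position: [420.5, 326.7, 8.7]
tool_rot: [2.595, 1.771, 0.002]
force: [0.2, 0.4, 0.3]
opening: 76.0
finger_force: 0.0
```

```bash
python3 - <<'E'
from h import *
c,s=look("green"); 
E
```

```text
tcp [420.5 326.6   8.6] closing deg -21.4 z [ 0.001  0.    -1.   ] open 75.9
[257. 244.] [420.7 327.5] [66.2 65.4] 68.6
[252.  93.] [446.6 400. ] [42.  41.5] 70.6
```

Request:
servo_tool:
  targets:
    - {"slide": [0.2, 0.6, -5], "rot": [0, 0, 0], "jaw": 0.11}
    - {"slide": [0, 0, -4], "rot": [0, 0, 0], "jaw": 0.11}
    - {"slide": [0, 0, -2], "rot": [0, 0, 0], "jaw": 0.11}
    - {"slide": [0, 0, -1], "rot": [0, 0, 0], "jaw": 0.13}
    - {"slide": [0, 0, 0], "rot": [0, 0, 0], "jaw": 0.16}
    - {"slide": [0, 0, 0], "rot": [0, 0, 0], "jaw": 0.2}
    - {"slide": [0, 0, 0], "rot": [0, 0, 0], "jaw": 0.45}
    - {"slide": [0, 0, 0], "rot": [0, 0, 0], "jaw": 0.45}
    - {"slide": [0, 0, 0], "rot": [0, 0, 0], "jaw": 0.45}
    - {"slide": [0, 0, 0], "rot": [0, 0, 0], "jaw": 0.45}
  squeeze: 25

```text
time_s: 25.8
position: [420.5, 327.2, -3.2]
tool_rot: [-2.595, -1.771, -0.0]
force: [-3.0, -1.9, 8.0]
opening: 65.2
finger_force: 25.9
```

Request:
servo_tool:
  targets:
    - {"slide": [0, 0, 5], "rot": [0, 0, 0], "jaw": 0.45}
    - {"slide": [0, 0, 10], "rot": [0, 0, 0], "jaw": 0.45}
    - {"slide": [0, 0, 20], "rot": [0, 0, 0], "jaw": 0.45}
    - {"slide": [0, 0, 25], "rot": [0, 0, 0], "jaw": 0.45}
    - {"slide": [0, 0, 0], "rot": [0, 0, 0], "jaw": 0.45}
    - {"slide": [0, 0, 0], "rot": [0, 0, 0], "jaw": 0.45}
    - {"slide": [0, 0, 0], "rot": [0, 0, 0], "jaw": 0.45}
    - {"slide": [0, 0, 0], "rot": [0, 0, 0], "jaw": 0.45}
    - {"slide": [0, 0, 0], "rot": [0, 0, 0], "jaw": 0.45}
    - {"slide": [0, 0, 0], "rot": [0, 0, 0], "jaw": 0.45}

```text
time_s: 26.8
position: [420.4, 327.0, 55.8]
tool_rot: [2.595, 1.771, -0.001]
force: [-0.3, -0.7, -0.7]
opening: 65.3
finger_force: 27.9
```

```bash
python3 - <<'E'
from h import *
c,s=look("green"); inhand(c,s["position"],11.2); print(s["force"],s["finger_force"]); save(c,"wI.png")
d=ctrl.capture("scene"); q=max(blobs(d,"green"),key=cv2.contourArea)
print(tri(c,cen(max(blobs(c,"green"),key=cv2.contourArea)),d,cen(q)))
im=cv2.cvtColor(np.vstack([cv2.resize(c["img"][140:360,120:400],(509,400)),cv2.resize(d["img"][200:310,180:320],(509,400))][:1]),cv2.COLOR_RGB2BGR)
im2=cv2.cvtColor(cv2.resize(d["img"][200:310,190:260+70],(509,400),interpolation=cv2.INTER_CUBIC),cv2.COLOR_RGB2BGR)
cv2.imwrite("pics/wI.png",cv2.resize(np.hstack([im,im2]),(800,314)))
E
```

```text
tcp [420.4 327.   55.9] closing deg -21.4 z [-0. -0. -1.] open 65.0
[258. 255.] [408.8 296.5] [96.1 95. ] 29.7
[254.  97.] [446.8 399.9] [41.6 41.5] 58.2
in hand [420.8 327.2] [66.3 65.5] 29.7 offset [0.4 0.1]
[-0.18213062 -0.82450885  0.25535936] 27.86753901222255
(array([422.78870384, 330.47498595,  65.39433741]), np.float64(4.415306174030352))
```

View pics/wI.png

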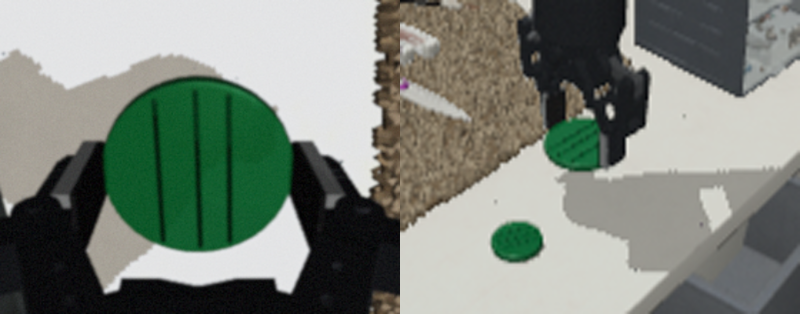

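The disc is held flat and centred between the pads. I carry it over the cabinet.

Request:
servo_tool:
  targets:
    - {"slide": [0, 0, 25], "rot": [0, 0, 0], "jaw": 0.45}
    - {"slide": [0, 0, 35], "rot": [0, 0, 0], "jaw": 0.45}
    - {"slide": [0, 0, 40], "rot": [0, 0, -0.05], "jaw": 0.45}
    - {"slide": [3, -15, 35], "rot": [0, 0, -0.06], "jaw": 0.45}
    - {"slide": [8, -35, 15], "rot": [0, 0, -0.06], "jaw": 0.45}
    - {"slide": [8, -40, 0], "rot": [0, 0, -0.06], "jaw": 0.45}
    - {"slide": [8, -40, 0], "rot": [0, 0, -0.06], "jaw": 0.45}
    - {"slide": [8, -40, 0], "rot": [0, 0, -0.06], "jaw": 0.45}
    - {"slide": [8, -40, 0], "rot": [0, 0, -0.06], "jaw": 0.45}
    - {"slide": [8, -40, 0], "rot": [0, 0, -0.06], "jaw": 0.45}

```text
time_s: 27.9
position: [471.5, 75.5, 206.3]
tool_rot: [2.937, 1.115, 0.0]
force: [0.2, 0.7, -0.9]
opening: 65.4
finger_force: 28.2
```

Request:
servo_tool:
  targets:
    - {"slide": [8, -40, 0], "rot": [0, 0, -0.06], "jaw": 0.45}
    - {"slide": [8, -40, 0], "rot": [0, 0, -0.06], "jaw": 0.45}
    - {"slide": [8, -40, 0], "rot": [0, 0, -0.06], "jaw": 0.45}
    - {"slide": [8, -40, 0], "rot": [0, 0, -0.06], "jaw": 0.45}
    - {"slide": [8, -40, 0], "rot": [0, 0, -0.06], "jaw": 0.45}
    - {"slide": [8, -40, 0], "rot": [0, 0, -0.06], "jaw": 0.45}
    - {"slide": [8, -40, 0], "rot": [0, 0, -0.04], "jaw": 0.45}
    - {"slide": [6, -30, 0], "rot": [0, 0, 0], "jaw": 0.45}
    - {"slide": [1, -12, 0], "rot": [0, 0, 0], "jaw": 0.45}
    - {"slide": [0, 0, 0], "rot": [0, 0, 0], "jaw": 0.45}

```text
time_s: 28.9
position: [534.2, -245.8, 205.7]
tool_rot: [-3.099, -0.51, 0.001]
force: [-0.0, 0.6, -0.8]
opening: 65.4
finger_force: 28.2
```

```bash
python3 - <<'E'
from h import *
c,s=look("green"); inhand(c,s["position"],11.2); print(s["joint_positions"].round(2))
for m in moulds(c)[0]: print(np.round(m[0]),np.round(m[1][0],1),np.round(m[1][1],1),round(m[1][2],1))
E
```

```text
tcp [ 534.3 -244.6  205.8] closing deg -71.2 z [-0.001  0.001 -1.   ] open 65.1
[258. 255.] [ 425.6 -282.8] [172.6 169. ] 18.7
[302.  73.] [ 648.1 -255.6] [ 49.7 107.3] 75.7
[195.  32.] [ 654.4 -135.9] [67.4 67.4] 68.7
in hand [ 535.2 -245.6] [66.6 65.2] 18.7 offset [ 0.9 -1. ]
[-0.49  0.4   1.44  0.    1.3   0.75]
[258. 171.] [ 543.  -243.2] [55. 71.] 15.2
[160. 136.] [ 542.7 -137.7] [47.1 48.1] 18.4
```

Request:
servo_tool:
  targets:
    - {"slide": [-0.6, 0.5, -15], "rot": [0, 0, 0], "jaw": 0.45}
    - {"slide": [0, 0, -25], "rot": [0, 0, 0], "jaw": 0.45}
    - {"slide": [0, 0, -25], "rot": [0, 0, 0], "jaw": 0.45}
    - {"slide": [0, 0, -25], "rot": [0, 0, 0], "jaw": 0.45}
    - {"slide": [0, 0, -25], "rot": [0, 0, 0], "jaw": 0.45}
    - {"slide": [0, 0, -20], "rot": [0, 0, 0], "jaw": 0.45}
    - {"slide": [0, 0, -14], "rot": [0, 0, 0], "jaw": 0.45}
    - {"slide": [0, 0, -7], "rot": [0, 0, 0], "jaw": 0.45}
    - {"slide": [0, 0, 0], "rot": [0, 0, 0], "jaw": 0.45}
    - {"slide": [0, 0, 0], "rot": [0, 0, 0], "jaw": 0.45}

```text
time_s: 29.95
position: [534.3, -244.3, 51.1]
tool_rot: [3.099, 0.513, 0.002]
force: [0.3, 0.1, -0.9]
opening: 65.1
finger_force: 28.2
```

```bash
python3 - <<'E'
from h import *
c,s=look("green"); inhand(c,s["position"],11.2); print(s["force"])
E
```

```text
tcp [ 534.4 -244.5   51.2] closing deg -71.2 z [ 0.001 -0.001 -1.   ] open 65.0
[258. 255.] [ 506.2 -254.1] [93.1 93. ] 63.4
[339.  66.] [ 646.4 -258.2] [ 58.2 107.2] 75.6
[130.  16.] [ 622.3 -137.1] [24.6 52.5] 18.0
in hand [ 633.9 -247.2] [41.2 75.8] 75.6 offset [99.6 -2.7]
[-0.39777856  0.59573451 -1.00979993]
```

Request:
servo_tool:
  targets:
    - {"slide": [-0.4, 0.1, -4], "rot": [0, 0, 0], "jaw": 0.45}
    - {"slide": [0, 0, -3], "rot": [0, 0, 0], "jaw": 0.45}
    - {"slide": [0, 0, -1], "rot": [0, 0, 0], "jaw": 0.45}
    - {"slide": [0, 0, -0.7], "rot": [0, 0, 0], "jaw": 0.45}
    - {"slide": [0, 0, -0.5], "rot": [0, 0, 0], "jaw": 0.45}
    - {"slide": [0, 0, -0.5], "rot": [0, 0, 0], "jaw": 0.45}
    - {"slide": [0, 0, 0], "rot": [0, 0, 0], "jaw": 0.45}
    - {"slide": [0, 0, 0], "rot": [0, 0, 0], "jaw": 0.45}
    - {"slide": [0, 0, 0], "rot": [0, 0, 0], "jaw": 0.45}
    - {"slide": [0, 0, 0], "rot": [0, 0, 0], "jaw": 0.45}

```text
time_s: 31.0
position: [533.6, -244.4, 40.9]
tool_rot: [3.099, 0.513, 0.0]
force: [-2.2, 0.4, 6.0]
opening: 65.1
finger_force: 29.2
```

Request:
servo_tool:
  targets:
    - {"slide": [0, 0, 0.4], "rot": [0, 0, 0], "jaw": 0.22}
    - {"slide": [0, 0, 0], "rot": [0, 0, 0], "jaw": 0.2}
    - {"slide": [0, 0, 0], "rot": [0, 0, 0], "jaw": 0.16}
    - {"slide": [0, 0, 0], "rot": [0, 0, 0], "jaw": 0.12}
    - {"slide": [0, 0, 3], "rot": [0, 0, 0], "jaw": 0.12}
    - {"slide": [0, 0, 15], "rot": [0, 0, 0], "jaw": 0.12}
    - {"slide": [0, 0, 30], "rot": [0, 0, 0], "jaw": 0.12}
    - {"slide": [0, 0, 40], "rot": [0, 0, 0], "jaw": 0.12}
    - {"slide": [0, 10, 40], "rot": [0, 0, 0.05], "jaw": 0.12}
    - {"slide": [-5, 25, 30], "rot": [0, 0, 0.07], "jaw": 0.12}

```text
time_s: 32.0
position: [528.8, -210.1, 202.7]
tool_rot: [3.061, 0.698, 0.004]
force: [1.2, 0.3, -0.1]
opening: 74.8
finger_force: 0.0
```

```bash
python3 - <<'E'
from h import *
c,s=look("green",52); np.save("wJ.npy",c,allow_pickle=True)
for m in moulds(c)[0]: print(np.round(m[0]),np.round(m[1][0],1),np.round(m[1][1],1),round(m[1][2],1))
E
```

```text
tcp [ 529.5 -206.9  207.3] closing deg -63.9 z [ 0.008 -0.003 -1.   ] open 75.0
[289. 190.] [ 533.3 -244.2] [64. 64.] 25.7
[350.  92.] [ 642.3 -250.8] [43.6 93.5] 75.5
[250.  36.] [ 647.7 -146.5] [58.6 58.7] 69.0
[198. 136.] [ 542.3 -137.4] [47.5 47.2] 25.5
```

The large round lies on its mould at (533.3,-244.2). The small round is last.

Request:
servo_tool:
  targets:
    - {"slide": [-3, 25, 0], "rot": [0, 0, 0.04], "jaw": 0.12}
    - {"slide": [-5, 42, 0], "rot": [0, 0, 0.04], "jaw": 0.2}
    - {"slide": [-5, 44, 0], "rot": [0, 0, 0.04], "jaw": 0.35}
    - {"slide": [-5, 44, 0], "rot": [0, 0, 0.04], "jaw": 0.35}
    - {"slide": [-6, 44, 0], "rot": [0, 0, 0.04], "jaw": 0.35}
    - {"slide": [-6, 44, 0], "rot": [0, 0, 0.04], "jaw": 0.35}
    - {"slide": [-6, 44, 0], "rot": [0, 0, 0.04], "jaw": 0.35}
    - {"slide": [-6, 44, 0], "rot": [0, 0, 0.04], "jaw": 0.35}
    - {"slide": [-6, 44, 0], "rot": [0, 0, 0.04], "jaw": 0.35}
    - {"slide": [-6, 44, 0], "rot": [0, 0, 0.04], "jaw": 0.35}

```text
time_s: 33.05
position: [474.0, 211.5, 200.1]
tool_rot: [2.862, 1.294, 0.002]
force: [1.5, -0.9, 0.9]
opening: 55.7
finger_force: 0.0
```

Request:
servo_tool:
  targets:
    - {"slide": [-6, 44, 0], "rot": [0, 0, 0], "jaw": 0.35}
    - {"slide": [-6, 44, -10], "rot": [0, 0, 0], "jaw": 0.35}
    - {"slide": [-6, 44, -10], "rot": [0, 0, 0], "jaw": 0.35}
    - {"slide": [-6, 36, -20], "rot": [0, 0, 0], "jaw": 0.35}
    - {"slide": [-5, 18, -30], "rot": [0, 0, 0], "jaw": 0.35}
    - {"slide": [0, 0, -30], "rot": [0, 0, 0], "jaw": 0.35}
    - {"slide": [0, 0, -20], "rot": [0, 0, 0], "jaw": 0.35}
    - {"slide": [0, 0, 0], "rot": [0, 0, 0], "jaw": 0.35}
    - {"slide": [0, 0, 0], "rot": [0, 0, 0], "jaw": 0.35}
    - {"slide": [0, 0, 0], "rot": [0, 0, 0], "jaw": 0.35}

```text
time_s: 34.05
position: [446.2, 396.1, 80.8]
tool_rot: [-2.863, -1.291, -0.004]
force: [-0.5, 0.2, 0.9]
opening: 55.5
finger_force: 0.0
```

```bash
python3 - <<'E'
from h import *
c,s=look("green"); print(s["joint_positions"].round(2))
E
```

```text
tcp [446.2 396.   80.7] closing deg -41.4 z [ 0.002  0.002 -1.   ] open 55.5
[255. 199.] [447.5 400.9] [41.5 40.5] 48.5
[ 0.66  0.56  1.52 -0.    1.06  1.39]
```

Request:
servo_tool:
  targets:
    - {"slide": [1.2, 5, -10], "rot": [0, 0, 0], "jaw": 0.36}
    - {"slide": [0, 0, -20], "rot": [0, 0, 0], "jaw": 0.36}
    - {"slide": [0, 0, -20], "rot": [0, 0, 0], "jaw": 0.36}
    - {"slide": [0, 0, -14], "rot": [0, 0, 0], "jaw": 0.36}
    - {"slide": [0, 0, -6], "rot": [0, 0, 0], "jaw": 0.38}
    - {"slide": [0, 0, 0], "rot": [0, 0, 0], "jaw": 0.38}
    - {"slide": [0, 0, 0], "rot": [0, 0, 0], "jaw": 0.38}
    - {"slide": [0, 0, 0], "rot": [0, 0, 0], "jaw": 0.38}
    - {"slide": [0, 0, 0], "rot": [0, 0, 0], "jaw": 0.38}
    - {"slide": [0, 0, 0], "rot": [0, 0, 0], "jaw": 0.38}

```text
time_s: 35.1
position: [446.8, 400.8, 9.3]
tool_rot: [-2.863, -1.292, -0.001]
force: [0.3, 0.4, 1.0]
opening: 52.8
finger_force: 0.0
```

```bash
python3 - <<'E'
from h import *
c,s=look("green")
E
```

```text
tcp [446.8 400.8   9.2] closing deg -41.4 z [ 0.  0. -1.] open 53.0
[258. 246.] [447.6 400.9] [42.9 41.7] 70.9
```

Request:
servo_tool:
  targets:
    - {"slide": [0.6, 0.1, -4], "rot": [0, 0, 0], "jaw": 0.38}
    - {"slide": [0, 0, -2.5], "rot": [0, 0, 0], "jaw": 0.38}
    - {"slide": [0, 0, -1.6], "rot": [0, 0, 0], "jaw": 0.38}
    - {"slide": [0, 0, 0], "rot": [0, 0, 0], "jaw": 0.4}
    - {"slide": [0, 0, 0], "rot": [0, 0, 0], "jaw": 0.44}
    - {"slide": [0, 0, 0], "rot": [0, 0, 0], "jaw": 0.48}
    - {"slide": [0, 0, 0], "rot": [0, 0, 0], "jaw": 0.72}
    - {"slide": [0, 0, 0], "rot": [0, 0, 0], "jaw": 0.72}
    - {"slide": [0, 0, 0], "rot": [0, 0, 0], "jaw": 0.72}
    - {"slide": [0, 0, 0], "rot": [0, 0, 0], "jaw": 0.72}
  squeeze: 25

```text
time_s: 36.15
position: [447.4, 400.9, 1.2]
tool_rot: [-2.863, -1.292, -0.001]
force: [-2.0, -1.1, 5.4]
opening: 41.2
finger_force: 25.3
```

Request:
servo_tool:
  targets:
    - {"slide": [0, 0, 5], "rot": [0, 0, 0], "jaw": 0.72}
    - {"slide": [0, 0, 15], "rot": [0, 0, 0], "jaw": 0.72}
    - {"slide": [0, 0, 30], "rot": [0, 0, 0], "jaw": 0.72}
    - {"slide": [0, 0, 40], "rot": [0, 0, 0], "jaw": 0.72}
    - {"slide": [0, -5, 45], "rot": [0, 0, 0], "jaw": 0.72}
    - {"slide": [2, -15, 40], "rot": [0, 0, 0], "jaw": 0.72}
    - {"slide": [6, -30, 25], "rot": [0, 0, 0], "jaw": 0.72}
    - {"slide": [7, -40, 0], "rot": [0, 0, 0], "jaw": 0.72}
    - {"slide": [7, -40, 0], "rot": [0, 0, 0], "jaw": 0.72}
    - {"slide": [7, -40, 0], "rot": [0, 0, 0], "jaw": 0.72}

```text
time_s: 37.15
position: [476.2, 229.3, 202.1]
tool_rot: [2.863, 1.293, 0.002]
force: [0.5, 0.7, -0.7]
opening: 41.5
finger_force: 25.3
```

Request:
servo_tool:
  targets:
    - {"slide": [7, -40, 0], "rot": [0, 0, 0], "jaw": 0.72}
    - {"slide": [7, -40, 0], "rot": [0, 0, 0], "jaw": 0.72}
    - {"slide": [7, -40, 0], "rot": [0, 0, 0], "jaw": 0.72}
    - {"slide": [7, -40, 0], "rot": [0, 0, 0], "jaw": 0.72}
    - {"slide": [7, -40, 0], "rot": [0, 0, 0], "jaw": 0.72}
    - {"slide": [7, -40, 0], "rot": [0, 0, 0], "jaw": 0.72}
    - {"slide": [7, -40, 0], "rot": [0, 0, 0], "jaw": 0.72}
    - {"slide": [7, -40, 0], "rot": [0, 0, 0], "jaw": 0.72}
    - {"slide": [7, -30, 0], "rot": [0, 0, 0], "jaw": 0.72}
    - {"slide": [3, -18, 0], "rot": [0, 0, 0], "jaw": 0.72}

```text
time_s: 38.15
position: [542.4, -139.3, 201.6]
tool_rot: [2.864, 1.29, 0.001]
force: [-0.5, -0.5, -1.3]
opening: 41.6
finger_force: 25.3
```

Request:
servo_tool:
  targets:
    - {"slide": [0, 0, -15], "rot": [0, 0, 0], "jaw": 0.72}
    - {"slide": [0, 0, -25], "rot": [0, 0, 0], "jaw": 0.72}
    - {"slide": [0, 0, -25], "rot": [0, 0, 0], "jaw": 0.72}
    - {"slide": [0, 0, -15], "rot": [0, 0, 0], "jaw": 0.72}
    - {"slide": [0, 0, 0], "rot": [0, 0, 0], "jaw": 0.72}
    - {"slide": [0, 0, 0], "rot": [0, 0, 0], "jaw": 0.72}
    - {"slide": [0, 0, 0], "rot": [0, 0, 0], "jaw": 0.72}
    - {"slide": [0, 0, 0], "rot": [0, 0, 0], "jaw": 0.72}
    - {"slide": [0, 0, 0], "rot": [0, 0, 0], "jaw": 0.72}
    - {"slide": [0, 0, 0], "rot": [0, 0, 0], "jaw": 0.72}

```text
time_s: 39.15
position: [542.4, -137.2, 121.1]
tool_rot: [2.863, 1.292, 0.001]
force: [-0.1, -0.2, -0.7]
opening: 41.3
finger_force: 25.3
```

```bash
python3 - <<'E'
from h import *
c,s=look("green",52)
for q in blobs(c,"green",300): r=top(c,q,s["position"][2]+6.8); print("at hand height",np.round(r[0],1),np.round(r[1],1))
for m in moulds(c)[0]: print(np.round(m[0]),np.round(m[1][0],1),np.round(m[1][1],1),round(m[1][2],1))
E
```

```text
tcp [ 542.3 -137.2  121. ] closing deg -41.4 z [ 0. -0. -1.] open 41.2
[302. 308.] [ 509.7 -230.9] [43.7 10.7] 66.9
[258. 253.] [ 516.2 -167.8] [67.  65.2] 48.6
[449. 227.] [ 642.8 -249.4] [46.2 95.7] 75.4
[378. 119.] [ 646.9 -145.4] [57.7 58.4] 68.7
at hand height [ 538.8 -177.7] [28.1  6.9]
at hand height [ 543.  -137.2] [43.  41.9]
at hand height [ 624.3 -189.6] [29.6 61.5]
at hand height [ 626.9 -122.8] [37.  37.5]
[435. 202.] [ 648.1 -228.8] [ 5.3 99.7] 76.6
[260. 194.] [ 550.6 -132. ] [30.9 48.9] 30.7
```

Request:
servo_tool:
  targets:
    - {"slide": [-0.4, 0, -15], "rot": [0, 0, 0], "jaw": 0.72}
    - {"slide": [0, 0, -25], "rot": [0, 0, 0], "jaw": 0.72}
    - {"slide": [0, 0, -18], "rot": [0, 0, 0], "jaw": 0.72}
    - {"slide": [0, 0, -10], "rot": [0, 0, 0], "jaw": 0.72}
    - {"slide": [0, 0, -5], "rot": [0, 0, 0], "jaw": 0.72}
    - {"slide": [0, 0, -1], "rot": [0, 0, 0], "jaw": 0.72}
    - {"slide": [0, 0, 0], "rot": [0, 0, 0], "jaw": 0.72}
    - {"slide": [0, 0, 0], "rot": [0, 0, 0], "jaw": 0.72}
    - {"slide": [0, 0, 0], "rot": [0, 0, 0], "jaw": 0.72}
    - {"slide": [0, 0, 0], "rot": [0, 0, 0], "jaw": 0.72}

```text
time_s: 40.2
position: [542.0, -137.2, 47.1]
tool_rot: [2.863, 1.292, 0.001]
force: [-0.3, -0.4, 0.3]
opening: 41.2
finger_force: 25.3
```

Request:
servo_tool:
  targets:
    - {"slide": [0, 0, -0.5], "rot": [0, 0, 0], "jaw": 0.72}
    - {"slide": [0, 0, -0.5], "rot": [0, 0, 0], "jaw": 0.72}
    - {"slide": [0, 0, -0.5], "rot": [0, 0, 0], "jaw": 0.72}
    - {"slide": [0, 0, -0.3], "rot": [0, 0, 0], "jaw": 0.72}
    - {"slide": [0, 0, 0], "rot": [0, 0, 0], "jaw": 0.72}
    - {"slide": [0, 0, 0], "rot": [0, 0, 0], "jaw": 0.72}
    - {"slide": [0, 0, 0], "rot": [0, 0, 0], "jaw": 0.72}
    - {"slide": [0, 0, 0], "rot": [0, 0, 0], "jaw": 0.72}
    - {"slide": [0, 0, 0], "rot": [0, 0, 0], "jaw": 0.72}
    - {"slide": [0, 0, 0], "rot": [0, 0, 0], "jaw": 0.72}

```text
time_s: 41.2
position: [541.9, -137.2, 45.2]
tool_rot: [2.863, 1.292, 0.0]
force: [-2.2, 0.2, 6.3]
opening: 41.7
finger_force: 26.2
```

Contact is where I expected it, so I release.

Request:
servo_tool:
  targets:
    - {"slide": [0, 0, 0.4], "rot": [0, 0, 0], "jaw": 0.5}
    - {"slide": [0, 0, 0], "rot": [0, 0, 0], "jaw": 0.48}
    - {"slide": [0, 0, 0], "rot": [0, 0, 0], "jaw": 0.43}
    - {"slide": [0, 0, 0], "rot": [0, 0, 0], "jaw": 0.38}
    - {"slide": [0, 0, 3], "rot": [0, 0, 0], "jaw": 0.38}
    - {"slide": [0, 0, 15], "rot": [0, 0, 0], "jaw": 0.38}
    - {"slide": [0, 0, 30], "rot": [0, 0, 0], "jaw": 0.38}
    - {"slide": [0, 0, 40], "rot": [0, 0, 0.05], "jaw": 0.38}
    - {"slide": [0, 5, 45], "rot": [0, 0, 0.1], "jaw": 0.2}
    - {"slide": [5, 10, 35], "rot": [0, 0, 0.1], "jaw": 0.1}

```text
time_s: 42.2
position: [546.8, -122.5, 217.5]
tool_rot: [2.676, 1.642, 0.003]
force: [-0.7, 0.4, -0.0]
opening: 76.8
finger_force: 0.0
```

Request:
servo_tool:
  targets:
    - {"slide": [5, 8, 10], "rot": [0, 0, 0.1], "jaw": 0.1}
    - {"slide": [10, 10, 15], "rot": [0, 0, 0.1], "jaw": 0.1}
    - {"slide": [10, 10, 15], "rot": [0, 0, 0.1], "jaw": 0.1}
    - {"slide": [10, 10, 15], "rot": [0, 0, 0.1], "jaw": 0.1}
    - {"slide": [10, 10, 15], "rot": [0, 0, 0.07], "jaw": 0.1}
    - {"slide": [0, 0, 0], "rot": [0, 0, 0], "jaw": 0.1}
    - {"slide": [0, 0, 0], "rot": [0, 0, 0], "jaw": 0.1}
    - {"slide": [0, 0, 0], "rot": [0, 0, 0], "jaw": 0.1}
    - {"slide": [0, 0, 0], "rot": [0, 0, 0], "jaw": 0.1}
    - {"slide": [0, 0, 0], "rot": [0, 0, 0], "jaw": 0.1}

```text
time_s: 43.2
position: [591.6, -74.5, 283.0]
tool_rot: [-2.226, -2.217, 0.001]
force: [0.4, -0.2, 0.0]
opening: 77.2
finger_force: 0.0
```

```bash
python3 - <<'E'
from h import *
c,s=look("green",52)
for q in blobs(c,"amber"): print("amber",np.round(top(c,q,8)[0],1))
cv2.imwrite("pics/wK.png",cv2.cvtColor(cv2.resize(c["img"],(800,600),interpolation=cv2.INTER_CUBIC),cv2.COLOR_RGB2BGR))
E
```

```text
tcp [591.7 -74.5 283.1] closing deg -0.2 z [-0.001  0.    -1.   ] open 76.8
[293. 283.] [ 642.3 -249.4] [43.9 92.4] 75.5
[218. 280.] [ 532.8 -242.8] [64.8 62.2] 88.7
[221. 211.] [ 541.6 -137.5] [39.9 38.8] 88.5
[299. 216.] [ 647.3 -145.1] [56.5 57. ] 68.3
amber [567.2  12.5]
```

View pics/wK.png

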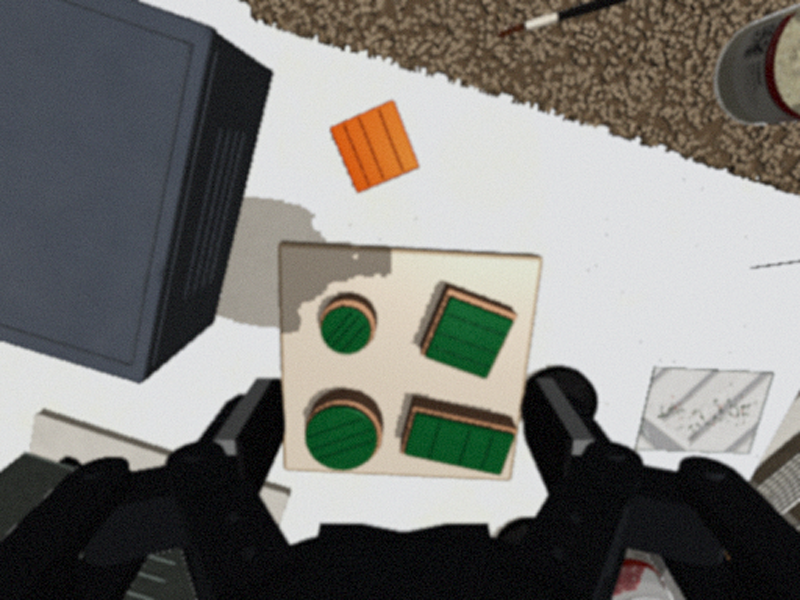

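All four green blanks lie flat on their moulds at (348,329), (468,335), (343,436) and (460,441), and the amber blank at (375,146) has not moved.

```bash
python3 -c "
from rig import ctrl; print(ctrl.hand_in())"
```

```text
the job is handed in; nothing more can be done
None
```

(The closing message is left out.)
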